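# Seat harp-neck blanks against the stop with a straightedge

### The job

Pick the straightedge up by its yellow grip and, with its flat face, push the three loose walnut blanks together as one row against the red cushioned stop strip of the fence. Press all three evenly and firmly for a second, with about 12 newtons in all and never above 18, touching the blanks with nothing but the straightedge and the fence with nothing but the blanks. Then set the straightedge back down on its cork mat, leaving the blanks lined up against the strip and everything else where it was.

Things in the scene. Friction and masses are not known exactly. Their poses are not given: they have to be found in the camera images.
- fence: Stop fence fixed to the bench: plywood base (12 mm high, starting 21 mm behind, +x of, the origin) with a wooden block, 240 mm long along y. Origin on the bench plane, mid-length; -x points to the blanks. Before its block stands a red stop strip facing -x, parallel to y, 230 mm long, 14 to 38 mm above the bench, that the blanks stop against
- strip_range (a point): Fixed point on the fence, axes as the fence's: the middle of where the strip's front face may be, 6 mm before the fence's origin. The strip is set by hand; its true place is not measured: up to 16 mm to either side along x. It is rubber-backed: gives 0.25 mm per N of total push, pivots a little (5 N m per rad) to even the load, springs back
- mat: Cork mat fixed on the bench, 100 mm (x) by 280 mm (y), 4 mm thick; origin at the centre of its underside; the straightedge starts on it, lengthwise along the mat's y axis, and goes back there, either way round
- straightedge: Steel straightedge with yellow grip, 0.55 kg. Origin at the centre of its underside. Foot 40 mm (x) by 220 mm (y), 5 mm thick; flat upright pushing face 220 mm long, 30 mm high, on its +x edge, 20 mm in +x of the origin. Grip over the origin: 24 mm thick (x), 60 mm long (y), top 72 mm above the underside; from 30 to 72 mm up free to grasp from above across the 24 mm, best with 40 to 60 N
- blank_a: One of three identical loose walnut blanks, 60 mm (x) by 38 mm (y) by 22 mm high, about 60 g, three dark hole marks on top. Origin at the centre of its underside. They lie on the bench in front of the fence, a side by side row with the ends (+x) roughly towards the strip, this one at the row's end on the fence's -y side
- blank_b: One of three identical loose walnut blanks, 60 mm (x) by 38 mm (y) by 22 mm high, about 60 g, three dark hole marks on top. Origin at the centre of its underside. They lie on the bench in front of the fence, a side by side row with the ends (+x) roughly towards the strip, this one in the middle
- blank_c: One of three identical loose walnut blanks, 60 mm (x) by 38 mm (y) by 22 mm high, about 60 g, three dark hole marks on top. Origin at the centre of its underside. They lie on the bench in front of the fence, a side by side row with the ends (+x) roughly towards the strip, this one at the row's end on the fence's +y side
- mallet: Wooden mallet lying on the bench, head 110 by 75 by 60 mm high, bystander; origin under the centre of the head. Leave alone
- jar: Lidded glue jar, 60 mm wide, 75 mm high, bystander; origin at the centre of its underside. Leave alone
- key: Screwdriver lying on the bench, bystander. Leave alone
Things that resemble listed ones, but are neither listed nor needed, are in the scene too. Leave any grey or white look-alike of the blank_a alone.

How it is judged:
On the way, in this order (a step that is already met when the one before it is completed fails the run):
1. the straightedge is picked up off its mat (height (world z) of straightedge above 0.02 m), for 0.1 s.
2. the straightedge presses all three blanks against the stop strip at once, each with more than 1 N and 5 N or more in all, for half a second (contact force between fence and anything else above 5 N and contact force between each of fence, straightedge and blank_a above 1 N and contact force between each of fence, straightedge and blank_b above 1 N and contact force between each of fence, straightedge and blank_c above 1 N), for 0.5 s.
At the end, for the whole second after the job is handed in: All blanks flat and at rest where the strip stops them (centres 15 to 57 mm before the fence origin), square to the fence within 0.035 rad, level with the middle one within 3.5 mm; straightedge at rest upright on the mat, centres within 30 mm, lengths within 0.25 rad (x of blank_a in the frame of fence between -0.057 and -0.015 m and angle between the x axis of each of blank_a, blank_b, blank_c and the x axis of fence, either way round below 0.035 rad and angle between each of blank_a, blank_b, blank_c, straightedge's own z axis and vertical below 0.05 rad and linear speed of each of blank_a, blank_b, blank_c, straightedge below 0.01 m/s and x of blank_b in the frame of fence between -0.057 and -0.015 m and x of blank_c in the frame of fence between -0.057 and -0.015 m and x of blank_a in the frame of blank_b between -0.0035 and 0.0035 m and x of blank_c in the frame of blank_b between -0.0035 and 0.0035 m and horizontal distance between straightedge and mat below 0.03 m and angle between the y axis of straightedge and the y axis of mat, either way round below 0.25 rad and height (world z) of straightedge between 0.001 and 0.008 m); the robot touches nothing.
It fails at once if the stop strip is pushed with more than 18 N (contact force between fence and anything else above 18 N).
It fails at once if the gripper or arm touches a blank or the fence (contact force between any of the fingers, the arm and blank_a above 0.5 N or contact force between any of the fingers, the arm and blank_b above 0.5 N or contact force between any of the fingers, the arm and blank_c above 0.5 N or contact force between any of the fingers, the arm and fence above 0.5 N).
It fails at once if the straightedge strikes the fence itself (contact force between straightedge and fence above 1 N).
It fails at once if the mallet, the jar or the screwdriver is moved by more than 15 mm (distance of any of mallet, jar, key from where it was at the start of the episode above 0.015 m).
It also fails if it takes over 64 s, if anything falls off the work surface, if the arm or the gripper's body presses on something with over 40 N, if the wrist force passes 120 N, or if a joint passes its speed limit or range.

### The arm

A 6-joint arm with a two-finger parallel gripper is mounted at the origin on the work surface. World frame = base frame: x ahead of the robot, y to its left, z up, the work surface at z = 0. Lengths are in m, angles in rad, forces in N, time in s.
With the tool pointing down it reaches from about 0.25 to 0.775 m from the base axis. Payload 8.9 kg.
Tool frame: the origin (TCP) lies at the very end of the fingers, on their centre line; the grasp point (between the pads) lies 19 mm behind it (bot.grasp_offset is the y of the grasp point in the tool frame, in m); y points along the fingers, x is the direction in which the jaws open and shut, and the axes are right-handed (so a half turn about y gives the same grasp; the last joint's range is limited). The gripper opens to 85 mm and grips with 20 to 120 N. Pads are 22 mm wide; open, the fingers measure 114 mm over their backs; the gripper's body (76 mm by 85 mm) begins 54 mm behind the grasp point. The pads swing forward as they close: fully open they stand 13 mm farther back than shut.
Start: joints at [1.024, 0.291, -0.153, 1.127, 0, 1.431], TCP at [0.208, 0.482, 0.201] pointing down, gripper open.
Joint ranges: [-2.52, 2.52], [-0.91, 1.74], [-1.3, 1.37], [-1.96, 2.02], [-1.52, 1.47], [-3.14, 3.14]. Speed limits (rad/s): [2.22, 2.22, 2.79, 3.14, 3.14, 3.14].

### API

Orientations are given as a unit quaternion [w, x, y, z].
In Python, from cell import bot, cams, outline_of gives the robot as it stands.
- The arm moves only by the tool play_rows, never from a script. Its argument "deltas" is text: rows parted by semicolons, each of 7 numbers parted by spaces: the finger opening in cm, from 0 to 8.54, then the shift along the tool's x, y, z in cm, then the turn, a rotation vector about the tool's x, y, z in degrees. A call has 1 to 20 rows; each row is the pose to reach, as a shift and turn from the pose commanded when the call began, along the tool's axes at that moment; what a row does not reach only later rows make up. A row lasts 1/8 s, in which the tool goes at most 62.5 mm and 10.7 degrees, less where a joint would pass 70% of its speed; a pose out of reach is approached as far as the arm can. A call with a gripper value outside its range is refused whole. The fingers move at their own pace and stop on an object; the grip force is fixed at half the most. Time passes only in rows, so rows that repeat a pose let the fingers close. It gives the time, the measured TCP pose, the force and the opening at its end, in the units of the state.
- bot.sense(): the state, without advancing time (a new reading comes with each control period).
- cams.snapshot(name): name is "scene" or "top"; returns the picture (400x640x3 uint8, blue, green, red); there is no depth.
- cams.camera_info(name): a dict with "fx", "fy", "cx", "cy" (pixels), "k1" (the pictures are not rectified: a ray, as slopes to the right and down, at radius r is drawn at 1 + k1 r^2 times it, then the intrinsics apply), "R" (3x3) and "t" (3): a world point X has camera coordinates R X + t. Camera axes: x right, y down, z forward; pixel columns grow to the right and rows downward; lengths in m; the calibration is good to about 2 mm. A picture is of the moment at which its call begins. camera_info takes no time and is no camera call.
- bot.close_job(): hands the job in, once; it reports no verdict.
Trained networks look in the newest picture that a camera, given by its name, has taken for a name from the list of things; names that differ only in an ending like _2 or _b are one class to them, and where a whole thing is asked for, a point or a joint stands for the part that bears it (a point fixed in the world has none). Each returns a list of dicts, best first, with "p" (0 to 1); they miss things now and then, are a little off and sometimes report something else, mostly with a low value. They report only what shows in the picture. A call takes as long as a camera call. They do not tell look-alikes from the thing itself.
- outline_of(camera, query): "pixels" (400x640 bool, what is visible of it) and "xy" ([column, row] in pixels, amid what is visible of it).
The state is a dict: "time": time; "q": joint angles; "joint_vel": joint speeds; "tau": joint torques, N m; "position": TCP position; "tcp_rot": TCP orientation; "contact_force": force on the tool from outside, world axes, zero at the start; "ft_torque": the same for the moment, N m; "gripper_width": finger opening in m.
Only numpy, scipy, OpenCV 4.12 (cv2) and the standard library are available. Lean on these libraries where they do the work, as an engineer would, in place of code of your own. Each camera call takes 0.05 s, during which the arm holds its last target.

## Working session

There is one attempt and no reset: what is moved stays moved. The work goes in short steps, Python scripts to look and compute and a tool call to move; the robot and the scene stay as the last step left them, time stands still between calls to the robot, and variables do not carry over. Pictures are saved under pics/ and viewed, and the job is handed in when it is done.

Besides the shell and the picture viewer there is one more tool, called by a JSON object that holds its "name" and its "arguments". play_rows: Moves the arm, as the interface text tells. Its arguments: {"type":"object","properties":{"deltas":{"type":"string"}},"required":["deltas"]}

```bash
ls; mkdir -p pics; python3 - <<'E'
from cell import bot,cams,outline_of
import cv2
print(bot.sense())
for n in ("scene","top"):
    cv2.imwrite(f"pics/{n}0.png",cams.snapshot(n)); print(n,cams.camera_info(n))
E
```

```text
pics
{'time': 0.0, 'q': array([ 1.02371946e+00,  2.91282994e-01, -1.54133229e-01,  1.12668936e+00,
       -7.59434860e-06,  1.43151086e+00]), 'joint_vel': array([ 0.00046215, -0.00134343, -0.00034658,  0.00064734, -0.00142701,
       -0.00173215]), 'tau': array([ 2.20349061e-04, -5.37142825e+01,  3.31372976e+01,  1.57530309e-02,
       -1.88050440e-04,  2.68073649e-05]), 'position': array([0.20794659, 0.48154022, 0.20002834]), 'tcp_rot': array([-0.59068488,  0.59108592,  0.38798237, -0.3888168 ]), 'contact_force': array([-0.58535849, -0.07574982,  0.63607419]), 'ft_torque': array([ 0.04724024,  0.02333899, -0.05432419]), 'gripper_width': 0.08570741427689695}
scene {'fx': 371.5825329038498, 'fy': 371.5825329038498, 'cx': 321.6863161769261, 'cy': 200.39948195360742, 'k1': -0.019637173670880085, 'R': array([[-0.54311205,  0.83958264,  0.01141442],
       [ 0.69214858,  0.45535262, -0.55998601],
       [-0.47535212, -0.29623468, -0.82842343]]), 't': array([ 0.29241877, -0.35949858,  1.27115503])}
top {'fx': 391.2135643824678, 'fy': 391.2135643824678, 'cx': 322.21532844604513, 'cy': 200.58369013069236, 'k1': -0.007569331162110252, 'R': array([[-0.01843048, -0.99974504,  0.01304472],
       [-0.9958918 ,  0.01719944, -0.08890275],
       [ 0.08865572, -0.01462965, -0.99595489]]), 't': array([0.01717827, 0.55516558, 1.1100517 ])}
```

View pics/top0.png

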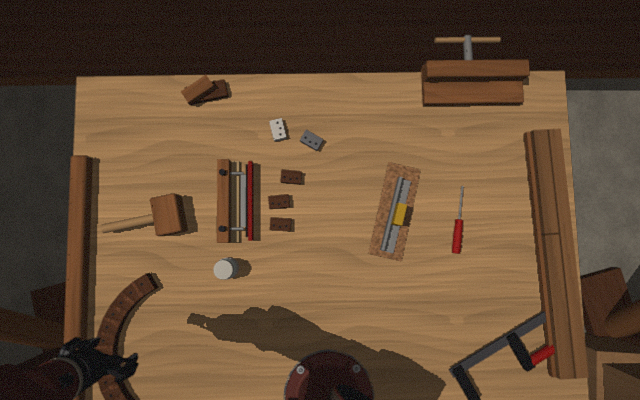

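View pics/scene0.png

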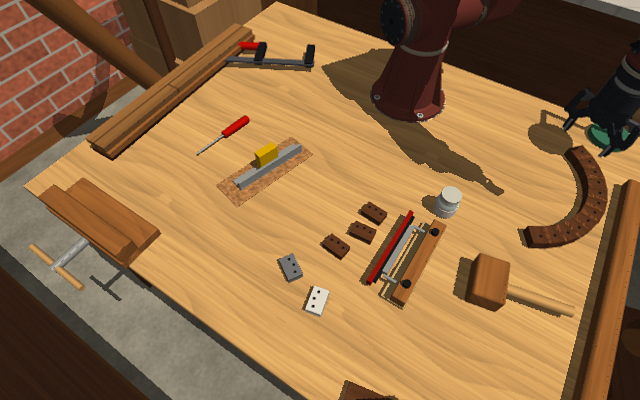

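```bash
cat > h.py <<'E'
from cell import bot,cams,outline_of
import numpy as np,cv2
from scipy.optimize import brentq
def p2w(cam,px,z):
    c=cams.camera_info(cam);R,t=np.array(c['R']),np.array(c['t'])
    px=np.atleast_2d(np.asarray(px,float))
    d=np.array([c['k1'],0,0,0,0.]); K=np.array([[c['fx'],0,c['cx']],[0,c['fy'],c['cy']],[0,0,1]])
    u=cv2.undistortPoints(px[:,None,:],K,d)[:,0]
    C=-R.T@t; D=np.c_[u,np.ones(len(u))]@R
    return C+D*((z-C[2])/D[:,2])[:,None]
def w2p(cam,X):
    c=cams.camera_info(cam);R,t=np.array(c['R']),np.array(c['t'])
    K=np.array([[c['fx'],0,c['cx']],[0,c['fy'],c['cy']],[0,0,1]])
    return cv2.projectPoints(np.atleast_2d(np.asarray(X,float)),cv2.Rodrigues(R)[0],t,K,np.array([c['k1'],0,0,0,0.]))[0][:,0]
def crop(img,x0,y0,x1,y1,s,fn):
    cv2.imwrite(fn,cv2.resize(img[y0:y1,x0:x1],None,fx=s,fy=s,interpolation=cv2.INTER_CUBIC))
E
python3 - <<'E'
from h import *
Z={'fence':0.03,'mat':0.004,'straightedge':0.03,'blank_a':0.022,'mallet':0.06,'jar':.075,'key':.01}
for n in("top","scene"):
    im=cams.snapshot(n)
    for q,z in Z.items():
        r=outline_of(n,q)
        for e in r[:6]:
            m=e['pixels'].astype(np.uint8); pts=np.argwhere(m)[:,::-1]
            print(n,q,round(e['p'],2),np.round(e['xy'],1),len(pts),p2w(n,e['xy'],z)[0].round(4), cv2.minAreaRect(p2w(n,pts,z)[:,:2].astype(np.float32)*1000))
    if n=="top":
        crop(im,205,115,335,265,5,"pics/t_fence.png"); crop(im,350,150,480,270,5,"pics/t_mat.png")
    else:
        crop(im,270,180,460,310,4,"pics/s_fence.png"); crop(im,190,105,330,215,5,"pics/s_mat.png")
E
```

```text
top fence 0.62 [233.3 203.6] 2771 [0.5506 0.2633 0.03  ] ((561.0850830078125, 258.21490478515625), (241.220458984375, 103.8962631225586), 0.31021296977996826)
top mat 0.81 [392.  209.2] 2161 [ 0.5281 -0.1988  0.004 ] ((525.3681640625, -206.85726928710938), (102.80145263671875, 282.6836853027344), 76.21711730957031)
top straightedge 0.83 [396.8 214.7] 1109 [ 0.5103 -0.2071  0.03  ] ((509.749755859375, -206.05894470214844), (47.59300231933594, 221.34384155273438), 74.4076919555664)
top blank_a 0.77 [311.8 139.7] 217 [0.7363 0.0346 0.022 ] ((736.0259399414062, 36.63739776611328), (55.706214904785156, 36.12606430053711), 62.09703826904297)
top blank_a 0.72 [277.8 201.5] 272 [0.5552 0.1362 0.022 ] ((556.2374267578125, 133.56475830078125), (39.462825775146484, 60.607730865478516), 4.7739577293396)
top blank_a 0.6 [288.1 175.3] 294 [0.6315 0.1055 0.022 ] ((628.377685546875, 98.83537292480469), (64.0051498413086, 40.67270278930664), 82.65271759033203)
top blank_a 0.55 [280.1 129.2] 300 [0.7693 0.1276 0.022 ] ((768.5264892578125, 133.94973754882812), (65.83441925048828, 42.03993606567383), 13
[... 2205 characters left out ...]
2), (130.68788146972656, 224.9563751220703), 11.358643531799316)
scene mallet 0.6 [233.1 127. ] 222 [ 0.4837 -0.3476  0.06  ] ((481.0057373046875, -346.2989501953125), (29.09781837463379, 104.12979888916016), 83.32792663574219)
scene jar 0.74 [263.3 157.6] 1223 [ 0.5374 -0.1908  0.075 ] ((541.1300048828125, -182.8756866455078), (84.57044219970703, 217.3203125), 74.11691284179688)
scene jar 0.7 [450.5 204.2] 666 [0.3999 0.2949 0.075 ] ((397.0838623046875, 285.2779541015625), (105.48153686523438, 57.303504943847656), 0.7876383662223816)
scene key 0.88 [229.7 126.7] 219 [ 0.455  -0.3981  0.01  ] ((446.9806213378906, -386.5904235839844), (30.59052276611328, 107.59294128417969), 82.4585189819336)
```

View pics/t_fence.png

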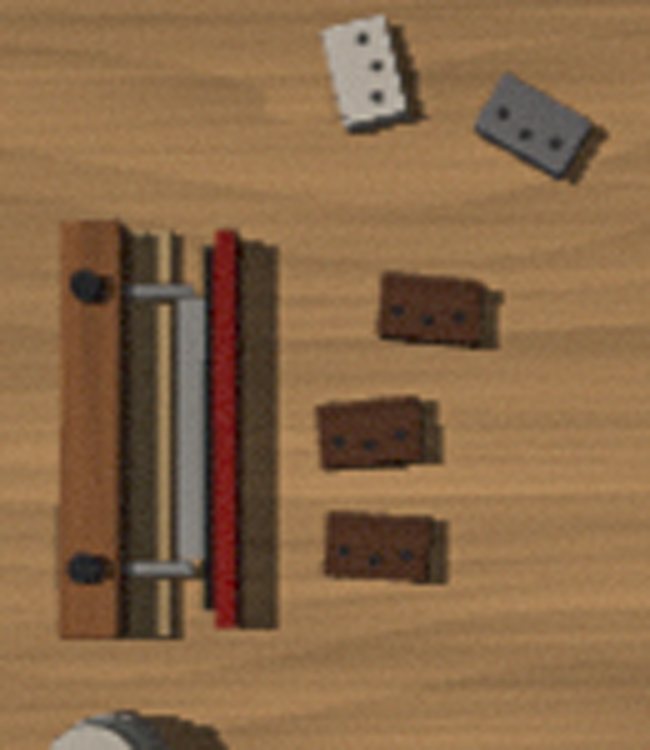

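View pics/t_mat.png

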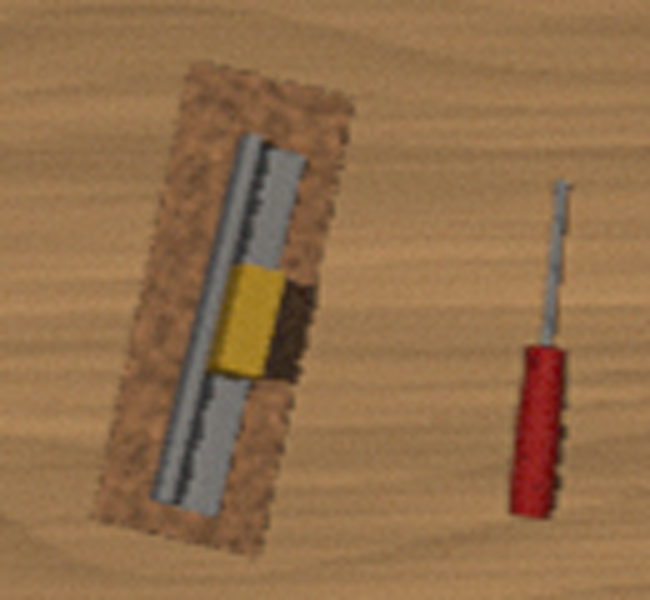

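View pics/s_fence.png

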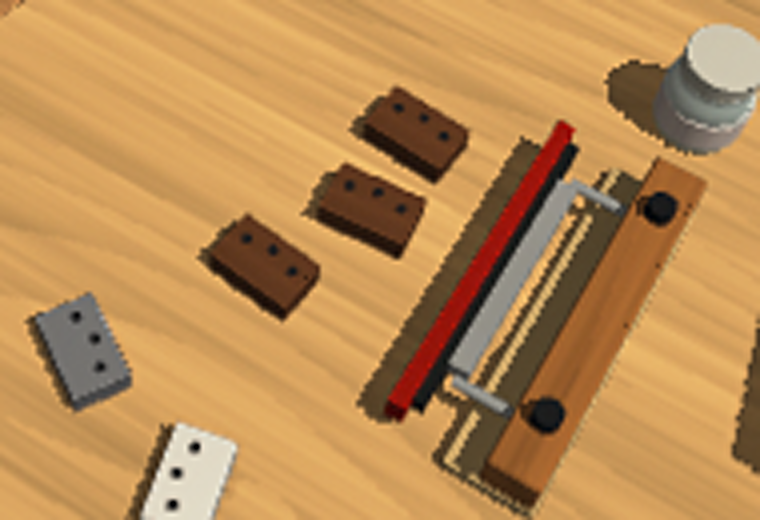

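View pics/s_mat.png

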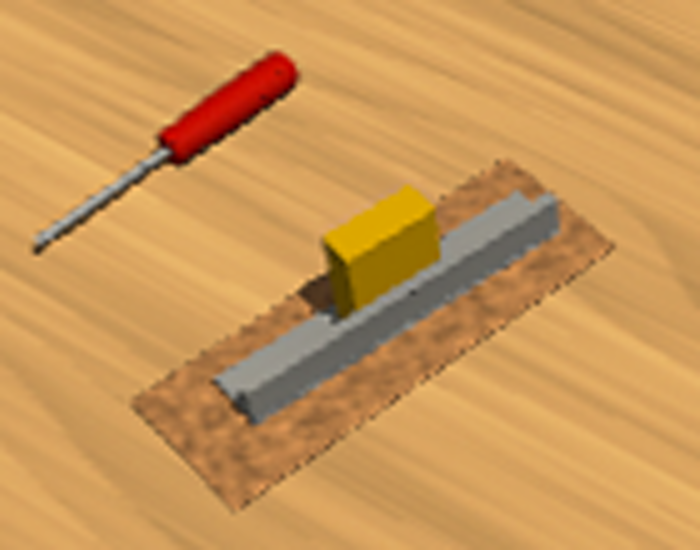

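```bash
cat > fit.py <<'E'
from h import *
from scipy.optimize import minimize
def boxmask(cam,boxes,pose,S=4,win=None):
    x,y,th=pose; c,s=np.cos(th),np.sin(th)
    x0,y0,x1,y1=win
    m=np.zeros(((y1-y0)*S,(x1-x0)*S),np.uint8)
    for (lo,hi) in boxes:
        P=np.array([[a,b,d] for a in (lo[0],hi[0]) for b in (lo[1],hi[1]) for d in (lo[2],hi[2])])
        W=np.c_[x+c*P[:,0]-s*P[:,1],y+s*P[:,0]+c*P[:,1],P[:,2]]
        p=(w2p(cam,W)-[x0,y0]+0.5)*S
        cv2.fillConvexPoly(m,cv2.convexHull(np.round(p*16).astype(np.int32)),255,shift=4)
    return cv2.resize(m,(x1-x0,y1-y0),interpolation=cv2.INTER_AREA)/255.
def fit(masks,boxes,p0,fix=None):
    ws={}
    for cam,m in masks.items():
        yy,xx=np.where(m); ws[cam]=(max(xx.min()-15,0),max(yy.min()-15,0),min(xx.max()+15,640),min(yy.max()+15,400))
    def cost(v):
        v=np.array(v)/[1000,1000,100]; e=0
        for cam,m in masks.items():
            w=ws[cam]; r=boxmask(cam,boxes,v,win=w); mm=m[w[1]:w[3],w[0]:w[2]].astype(float)
            e+=np.abs(r-mm).sum()/mm.sum()
        return e
    v0=np.array(p0)*[1000,1000,100]
    best=None
    for k in range(2):
        sim=np.vstack([v0]+[v0+d for d in np.diag([6,6,6])])
        r=minimize(cost,v0,method='Nelder-Mead',options=dict(initial_simplex=sim,xatol=.02,fatol=1e-4,maxiter=300)); v0=r.x
    return r.x/[1000,1000,100],r.fun
SE=lambda z:[((-.02,-.11,z),(.02,.11,z+.005)),((.014,-.11,z),(.02,.11,z+.03)),((-.012,-.03,z),(.012,.03,z+.072))]
BL=[((-.03,-.019,0),(.03,.019,.022))]
MAT=[((-.05,-.14,0),(.05,.14,.004))]
E
python3 - <<'E'
from fit import *
for n in("top","scene"):
    print(n,"cam",-np.array(cams.camera_info(n)['R']).T@np.array(cams.camera_info(n)['t']))
ims={n:cams.snapshot(n) for n in("top","scene")}
R={n:{q:outline_of(n,q) for q in("straightedge","mat","blank_a")} for n in ims}
hp=np.pi/2
def rep(name,boxes,p0,ms):
    for k in [list(ms),*[[a] for a in ms]]:
        v,f=fit({a:ms[a] for a in k},boxes,p0); print(name,k,v.round(4),"deg",np.degrees(v[2]).round(2),round(f,3))
rep("SE",SE(.004),(.51,-.207,np.radians(75)),{n:R[n]["straightedge"][0]['pixels'] for n in ims})
for n in ims: R[n]["mat"][0]['pixels']|=R[n]["straightedge"][0]['pixels']*0
rep("SEmat",MAT,(.525,-.205,np.radians(76)),{n:R[n]["mat"][0]['pixels'] for n in ["top"]})
def wal(n):
    hsv=cv2.cvtColor(ims[n],cv2.COLOR_BGR2HSV); return hsv
for nm,(pt,ps,p0) in dict(a=((292,177),(337,247),(.63,.1,hp)),b=((280,201),(361,232),(.558,.135,hp)),c=((282,224),(375,214),(.495,.135,hp))).items():
    ms={}
    for n,c in (("top",pt),("scene",ps)):
        for e in R[n]["blank_a"]:
            if np.hypot(*(np.array(e['xy'])-c))<12: ms[n]=e['pixels'];break
    rep(nm,BL,p0,ms)
# red strip
for n in ims:
    im=ims[n].astype(int); b,g,r=im[...,0],im[...,1],im[...,2]
    m=(r>70)&(g<r*.3)&(b<r*.35)
    ext=(235,150,270,245) if n=="top" else (355,205,420,290)
    z=np.zeros_like(m); z[ext[1]:ext[3],ext[0]:ext[2]]=m[ext[1]:ext[3],ext[0]:ext[2]]
    if n=="top":
        # subpixel right and left edge per row using redness
        red=(r-(g+b)/2.).clip(0)
        L=[];Rr=[]
        for row in range(165,237):
            w=red[row,238:266]; t=w.max()/2; i=np.where(w>t)[0]; a,c=i[0],i[-1]
            L.append((238+a-(w[a]-t)/(w[a]-w[a-1]),row)); Rr.append((238+c+(w[c]-t)/(w[c]-w[c+1]),row))
        for nm,E,zz in(("L top-back z38",L,.038),("R front z14",Rr,.014),("R front z38",Rr,.038)):
            W=p2w(n,E,zz); p=np.polyfit(W[:,0],W[:,1],1); print(nm,"y at x=.56",np.polyval(p,.56).round(4),"slope deg",np.degrees(np.arctan(p[0])).round(2),"rms",(W[:,1]-np.polyval(p,W[:,0])).std().round(5))
    yy,xx=np.where(z); print(n,xx.min(),xx.max(),yy.min(),yy.max(),z.sum())
E
```

```text
top cam [0.45478903 0.02386502 1.15469308]
scene cam [1.01188883 0.29474909 0.84840265]
SE ['top', 'scene'] [ 0.5112 -0.2062  1.2953] deg 74.21 0.118
SE ['top'] [ 0.5119 -0.2065  1.2923] deg 74.05 0.058
SE ['scene'] [ 0.5108 -0.2056  1.2995] deg 74.46 0.057Traceback (most recent call last):
  File "<stdin>", line 11, in <module>
numpy._core._exceptions._UFuncOutputCastingError: Cannot cast ufunc 'bitwise_or' output from dtype('int64') to dtype('bool') with casting rule 'same_kind'
```

```bash
cat > m2.py <<'E'
from fit import *
ims={n:cams.snapshot(n) for n in("top","scene")}
R={n:{q:outline_of(n,q) for q in("mat","blank_a")} for n in ims}
hp=np.pi/2
def rep(name,boxes,p0,ms):
    for k in [list(ms),*([[a] for a in ms] if len(ms)>1 else [])]:
        v,f=fit({a:ms[a] for a in k},boxes,p0); print(name,k,v.round(4),"deg",np.degrees(v[2]).round(2),round(f,3))
m=R["top"]["mat"][0]['pixels'].astype(np.uint8); pts=np.argwhere(m)[:,::-1].astype(np.int32); cv2.fillConvexPoly(m,cv2.convexHull(pts),1)
rep("mat",MAT,(.525,-.205,np.radians(76)),{"top":m.astype(bool)})
for nm,(pt,ps,p0) in dict(a=((292,177),(337,247),(.63,.1,hp)),b=((280,201),(361,232),(.558,.135,hp)),c=((282,224),(375,214),(.495,.135,hp))).items():
    ms={}
    for n,c in (("top",pt),("scene",ps)):
        for e in R[n]["blank_a"]:
            if np.hypot(*(np.array(e['xy'])-c))<12: ms[n]=e['pixels'];break
    if ms: rep(nm,BL,p0,ms)
n="top"; im=ims[n].astype(int); b,g,r=im[...,0],im[...,1],im[...,2]
red=(r-(g+b)/2.).clip(0)
L=[];Rr=[]
for row in range(166,236):
    w=red[row,236:268]; t=w.max()/2; i=np.where(w>t)[0]; a,c=i[0],i[-1]
    L.append((236+a-(w[a]-t)/(w[a]-w[a-1]),row)); Rr.append((236+c+(w[c]-t)/(w[c]-w[c+1]),row))
for nm,E,zz in(("L top-back z38",L,.038),("R front z14",Rr,.014),("R front z38",Rr,.038)):
    W=p2w(n,E,zz); p=np.polyfit(W[:,0],W[:,1],1); print(nm,"y at x=.56",np.polyval(p,.56).round(4),"slope deg",np.degrees(np.arctan(p[0])).round(2),"rms",(W[:,1]-np.polyval(p,W[:,0])).std().round(5))
E
python3 m2.py
python3 - <<'E'
import cv2,numpy as np
im=cv2.imread('pics/top0.png')
print(im[180,240:260].tolist())
E
```

```text
mat ['top'] [ 0.5229 -0.2058  1.3306] deg 76.24 0.04
a ['top', 'scene'] [0.6297 0.1    1.4471] deg 82.91 0.206
a ['top'] [0.6297 0.0977 1.5571] deg 89.21 0.12
a ['scene'] [0.63   0.1002 1.4471] deg 82.91 0.052
b ['top', 'scene'] [0.557  0.1353 1.6594] deg 95.07 0.263
b ['top'] [0.5574 0.1345 1.6607] deg 95.15 0.127
b ['scene'] [0.5569 0.136  1.6628] deg 95.27 0.118
c ['top', 'scene'] [0.491  0.1316 1.4993] deg 85.9 0.296
c ['top'] [0.4912 0.1317 1.4909] deg 85.42 0.077
c ['scene'] [0.4902 0.1311 1.5866] deg 90.91 0.212
[[70, 78, 85], [118, 128, 130], [120, 126, 127], [118, 123, 128], [119, 122, 127], [108, 111, 113], [40, 39, 37], [30, 32, 68], [23, 25, 114], [23, 25, 118], [28, 25, 118], [8, 17, 100], [27, 23, 48], [28, 35, 52], [35, 56, 68], [37, 52, 72], [39, 56, 72], [43, 56, 72], [35, 53, 66], [40, 57, 72]]Traceback (most recent call last):
  File "m2.py", line 21, in <module>
    L.append((236+a-(w[a]-t)/(w[a]-w[a-1]),row)); Rr.append((236+c+(w[c]-t)/(w[c]-w[c+1]),row))
                                                                                  ~^^^^^
IndexError: index 32 is out of bounds for axis 0 with size 32
```

```bash
python3 - <<'E'
from h import *
ims={n:cv2.imread(f'pics/{n}0.png') for n in("top","scene")}
n="top"; im=ims[n].astype(int); b,g,r=im[...,0],im[...,1],im[...,2]
red=(r-(g+b)/2.)
L=[];Rr=[]
for row in range(166,236):
    w=np.r_[0,red[row,243:258]]; w=red[row,242:258]; t=45; i=np.where(w>t)[0]; a,c=i[0],i[-1]
    L.append((242+a-(w[a]-t)/(w[a]-w[a-1]),row)); Rr.append((242+c+(w[c]-t)/(w[c]-w[c+1]),row))
print(np.array(Rr)[::10])
for nm,E,zz in(("L top-back z38",L,.038),("R front z14",Rr,.014),("R front z38",Rr,.038)):
    W=p2w(n,E,zz); p=np.polyfit(W[:,0],W[:,1],1); print(nm,"y at x=.56",np.polyval(p,.56).round(4),"slope deg",np.degrees(np.arctan(p[0])).round(2),"rms",(W[:,1]-np.polyval(p,W[:,0])).std().round(5))
# fence block edges in top: corner px guess from crop
for nm,px,z in (("strip ends",[(249.7,161),(251,240.5)],.03),):
    print(nm,p2w(n,px,z))
n="scene"
im=ims[n].astype(int); b,g,r=im[...,0],im[...,1],im[...,2]
m=((r-(g+b)/2)>40)&(g<60); z=np.zeros(m.shape,np.uint8); z[205:292,355:420]=m[205:292,355:420]
pts=np.argwhere(z)[:,::-1].astype(np.float32); 
# left edge per row = front bottom ; right edge = top back
Lf=[(np.where(z[r])[0].min()-.5,r) for r in range(220,278)]; 
for zz in (.014,.038):
    W=p2w(n,Lf,zz);p=np.polyfit(W[:,0],W[:,1],1);print("scene left edge z",zz,np.polyval(p,.56),np.degrees(np.arctan(p[0])),(W[:,1]-np.polyval(p,W[:,0])).std())
E
```

```text
[[251.67592593 166.        ]
 [251.80519481 176.        ]
 [251.80769231 186.        ]
 [251.67777778 196.        ]
 [251.81914894 206.        ]
 [251.77678571 216.        ]
 [251.75       226.        ]]
L top-back z38 y at x=.56 0.225 slope deg 0.32 rms 0.00578
R front z14 y at x=.56 0.213 slope deg -0.06 rms 0.00021
R front z38 y at x=.56 0.209 slope deg -0.06 rms 0.0002
strip ends [[0.6740418  0.21598478 0.03      ]
 [0.44403278 0.21273812 0.03      ]]
scene left edge z 0.014 0.1603878168275384 33.584145152795664 0.03371707958315422
scene left edge z 0.038 0.1556219815426109 33.58414515279561 0.03274727212383075
```

```bash
cat > go.py <<'E'
from h import *
from scipy.spatial.transform import Rotation as Ro
def cur():
    s=bot.sense(); w,x,y,z=s['tcp_rot']; return s,s['position'],Ro.from_quat([x,y,z,w])
def target(yaw): # tool y down, tool x horizontal at yaw
    c,s_=np.cos(np.radians(yaw)),np.sin(np.radians(yaw)); X=np.array([c,s_,0]);Y=np.array([0,0,-1.]); return Ro.from_matrix(np.c_[X,Y,np.cross(X,Y)])
def delta(pos,yaw):
    s,p,r=cur(); d=r.inv().apply(np.array(pos)-p)*100; rv=np.degrees((r.inv()*target(yaw)).as_rotvec())
    return d.round(2),rv.round(2)
E
python3 - <<'E'
from go import *
s,p,r=cur(); print(s['time'],bot.grasp_offset); print(r.as_matrix().round(4))
for yaw in(74.2,-105.8): print(yaw,*delta([.5112,-.2062,.12],yaw))
E
```

```text
1.6 -0.0187
[[ 0.3966 -0.     -0.918 ]
 [ 0.918  -0.      0.3966]
 [-0.     -1.      0.    ]]
74.2 [-51.15   8.06 -55.11] [-0.   -7.57 -0.  ]
-105.8 [-51.15   8.06 -55.11] [  0.   172.43  -0.  ]
```

{"name": "play_rows", "arguments": {"deltas": "8.5 -5 0 -5 0 0 0;8.5 -10 0 -11 0 -1 0;8.5 -14 0 -15 0 -2 0;8.5 -18 1 -19 0 -3 0;8.5 -22 2 -23 0 -4 0;8.5 -26 3 -28 0 -5 0;8.5 -30 4 -32 0 -6 0;8.5 -34 5 -36 0 -7 0;8.5 -38 6 -41 0 -7.6 0;8.5 -42 6 -45 0 -7.6 0;8.5 -46 6 -49 0 -7.6 0;8.5 -49 6 -53 0 -7.6 0;8.5 -51.15 6 -55.1 0 -7.6 0;8.5 -51.15 6 -55.1 0 -7.6 0;8.5 -51.15 6 -55.1 0 -7.6 0;8.5 -51.15 6 -55.1 0 -7.6 0"}}

```text
time: 3.6
position: [0.5108, -0.2051, 0.1407]
tcp_rot: [0.564, -0.564, -0.427, 0.427]
contact_force: [-0.5, 0.2, -0.1]
gripper_width: 0.0849
```

```bash
python3 - <<'E'
from go import *
print(delta([.5112,-.2062,.06],74.2),delta([.5112,-.2062,.039],74.2),cur()[1])
im=cams.snapshot("scene"); crop(im,160,20,340,220,3,"pics/g1.png")
im=cams.snapshot("top"); crop(im,330,130,490,280,3,"pics/g1t.png")
E
```

```text
(array([-0.1 ,  8.07, -0.07]), array([-0.01,  0.09,  0.01])) (array([-0.1 , 10.17, -0.07]), array([-0.01,  0.09,  0.01])) [ 0.51084935 -0.20511774  0.14072727]
```

View pics/g1.png

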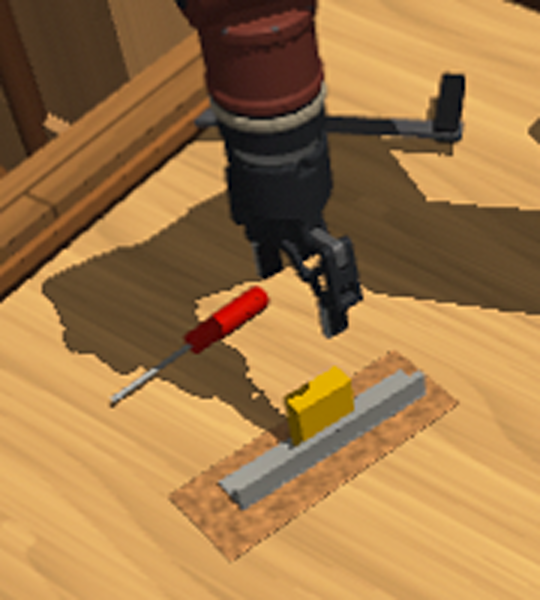

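View pics/g1t.png

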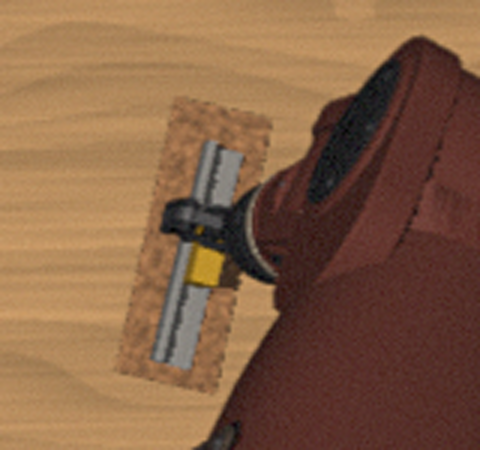

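```bash
python3 - <<'E'
from go import *
p=cur()[1]
for n in("top","scene"):
    print(n,w2p(n,[p,p+[0,0,.03],p+[0,0,.08],[.5112,-.2062,.076],[.5112,-.2062,.004]]).round(1).tolist())
n="top"
print(p2w(n,[(399,218)],.076),p2w('scene',[(160+320/3,20+385/3)],.076))
E
```

```text
top [[404.7, 212.2], [407.4, 211.5], [412.2, 210.2], [399.8, 213.5], [394.7, 214.9]]
scene [[262.2, 132.4], [260.8, 124.1], [258.2, 109.1], [264.7, 149.0], [267.6, 165.6]]
[[ 0.49879518 -0.20342067  0.076     ]] [[ 0.50633169 -0.20317894  0.076     ]]
```

```bash
python3 - <<'E'
from go import *
s,p,r=cur(); X=r.apply([1,0,0]);Z=r.apply([0,0,1])
for n,o,sc,f in(("top",(330,130),6,"top"),("scene",(160,20),5,"scene")):
    im=cams.snapshot(n)
    x0,y0=o; w=(100 if n=="top" else 120)
    x0+= 30 if n=="top" else 40; y0+=30 if n=="top" else 60
    c=cv2.resize(im[y0:y0+100,x0:x0+w],None,fx=sc,fy=sc,interpolation=cv2.INTER_CUBIC)
    for a in(.0425,.057,-.0425,-.057):
        for b in(-.011,.011):
            for h in (0,.013):
                q=(w2p(n,p+X*a+Z*b+[0,0,h])[0]-[x0,y0]+.5)*sc
                cv2.circle(c,tuple(int(v) for v in q),3,(0,255,0) if h==0 else (255,255,0),-1)
    cv2.imwrite(f"pics/ov_{n}.png",c)
E
```

```text
(no output)
```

View pics/ov_top.png

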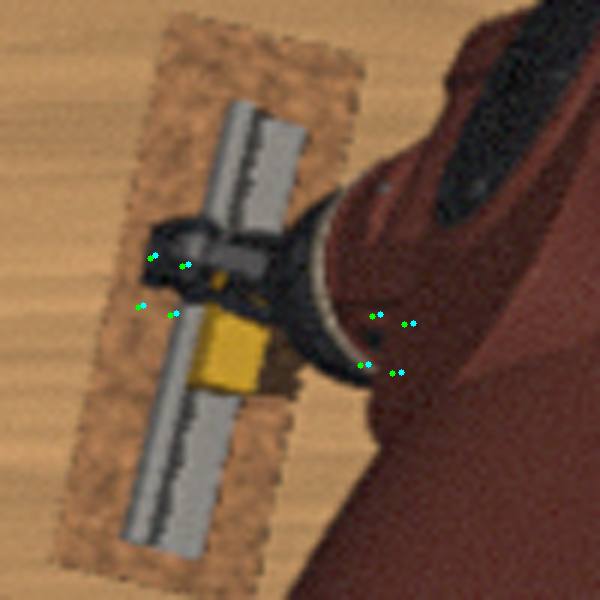

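View pics/ov_scene.png

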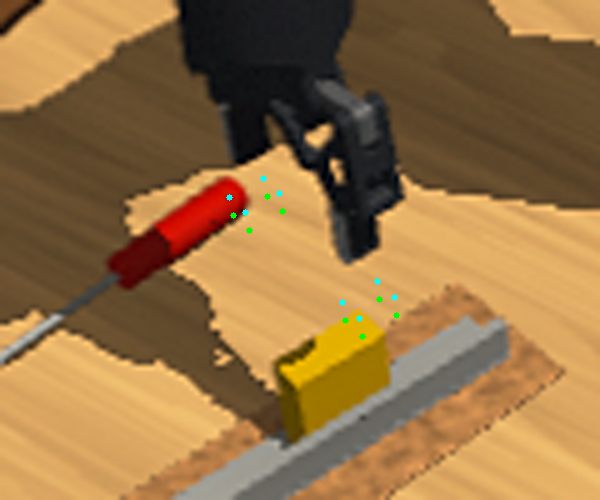

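```bash
python3 - <<'E'
from go import *
from scipy.optimize import least_squares
s,p,r=cur(); X=r.apply([1,0,0]);print(p, p+X*.05, s['q'], r.as_matrix().round(3))
def tri(t,sx): 
    f=lambda w:np.r_[w2p("top",w)[0]-t,w2p("scene",w)[0]-sx]; o=least_squares(f,p); return o.x.round(4),o.fun.round(2)
for t in((385,206),(388,202),(392,200)):
    print(t,tri(t,(271,131.6)))
im=cams.snapshot("scene"); crop(im,190,40,310,180,5,"pics/x.png")
m=(cv2.cvtColor(im,cv2.COLOR_BGR2HSV)[...,2]); 
i=cams.snapshot("top"); g=np.clip(i.astype(float)*3,0,255).astype(np.uint8); crop(g,360,170,440,240,8,"pics/xt.png")
E
```

```text
[ 0.51112955 -0.20559168  0.14081912] [ 0.52467973 -0.15746277  0.1408177 ] [-5.15149091e-01  3.79113045e-01 -1.87866713e-01  1.00363364e+00
  1.57455863e-05 -2.40713634e-01] [[ 0.271  0.    -0.963]
 [ 0.963 -0.     0.271]
 [-0.    -1.    -0.   ]]
(385, 206) (array([ 0.5277, -0.151 ,  0.1873]), array([ 1.9 , -1.24,  2.21,  0.3 ]))
(388, 202) (array([ 0.5339, -0.1527,  0.1927]), array([-0.1 ,  0.06, -0.11, -0.02]))
(392, 200) (array([ 0.5357, -0.1581,  0.1923]), array([-1.99,  1.31, -2.31, -0.32]))
```

View pics/xt.png

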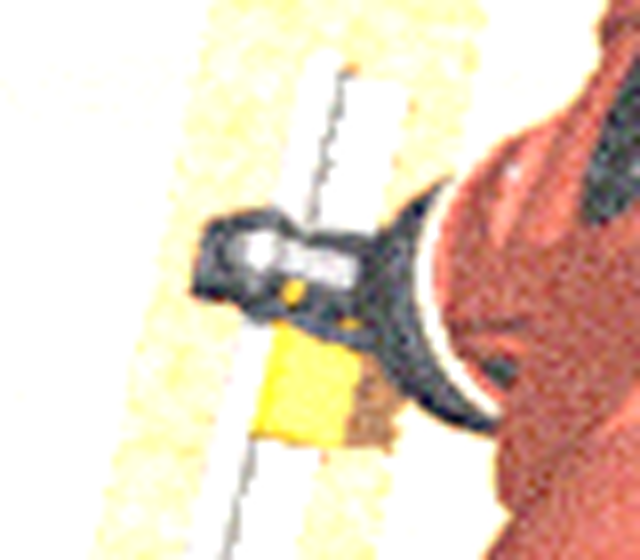

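```bash
python3 - <<'E'
from go import *
for z in(.141,.154,.17,.19): print(z,p2w("scene",[(271,131.6),(247.4,112)],z).round(4).tolist(),p2w("top",[(385,206),(388,202)],z).round(4).tolist())
p0=np.array([.2079,.4815,.2]);X=np.array([.3966,.918,0])
im=cv2.imread("pics/scene0.png")
sc=5;x0,y0=540,50
c=cv2.resize(im[y0:y0+110,x0:640],None,fx=sc,fy=sc,interpolation=cv2.INTER_CUBIC)
for a in(.05,-.05,0):
  for h,col in((0,(0,255,0)),(.013,(255,255,0))):
    q=(w2p("scene",p0+X*a+[0,0,h])[0]-[x0,y0]+.5)*sc; cv2.circle(c,tuple(int(v) for v in q),4,col,-1)
cv2.imwrite("pics/y.png",c)
im=cv2.imread("pics/top0.png");x0,y0=50,310
c=cv2.resize(im[y0:y0+90,x0:x0+110],None,fx=sc,fy=sc,interpolation=cv2.INTER_CUBIC)
for a in(.05,-.05,0):
  for h,col in((0,(0,255,0)),(.013,(255,255,0))):
    q=(w2p("top",p0+X*a+[0,0,h])[0]-[x0,y0]+.5)*sc; cv2.circle(c,tuple(int(v) for v in q),4,col,-1)
cv2.imwrite("pics/yt.png",c)
E
```

```text
0.141 [[0.4961, -0.1877, 0.141], [0.4726, -0.2865, 0.141]] [[0.528, -0.1543, 0.141], [0.5384, -0.1625, 0.141]]
0.154 [[0.5056, -0.1788, 0.154], [0.4825, -0.2759, 0.154]] [[0.5271, -0.152, 0.154], [0.5373, -0.1601, 0.154]]
0.17 [[0.5173, -0.1679, 0.17], [0.4947, -0.2627, 0.17]] [[0.5259, -0.1492, 0.17], [0.536, -0.1571, 0.17]]
0.19 [[0.5318, -0.1543, 0.19], [0.51, -0.2463, 0.19]] [[0.5245, -0.1457, 0.19], [0.5343, -0.1534, 0.19]]
```

View pics/y.png

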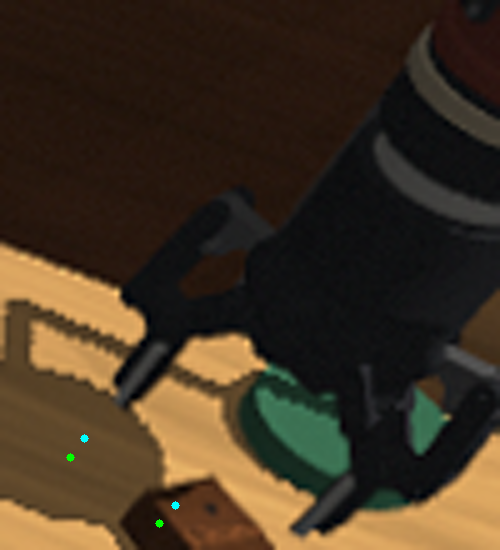

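View pics/yt.png

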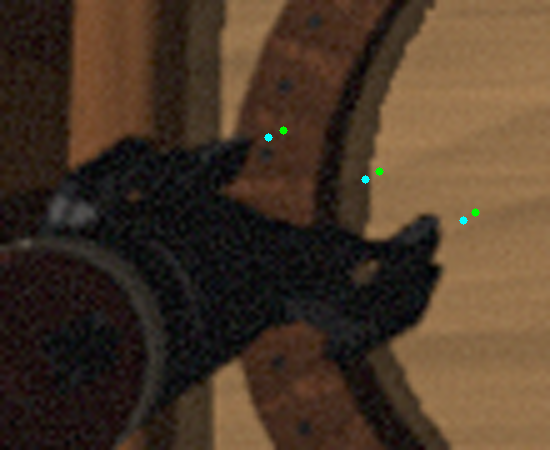

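```bash
python3 - <<'E'
from go import *
from scipy.optimize import least_squares
p=np.array([.208,.482,.2])
def tri(t,sx): 
    f=lambda w:np.r_[w2p("top",w)[0]-t,w2p("scene",w)[0]-sx]; o=least_squares(f,p); return o.x.round(4),o.fun.round(2)
A=tri((50+247/5-.5,310+146/5-.5),(540+123/5-.5,50+400/5-.5)); B=tri((50+435/5-.5,310+222/5-.5),(540+300/5-.5,50+530/5-.5))
A2=tri((50+247/5-.5,310+146/5-.5),(540+300/5-.5,50+530/5-.5)); B2=tri((50+435/5-.5,310+222/5-.5),(540+123/5-.5,50+400/5-.5))
print(A,B);print(A2,B2)
E
```

```text
(array([0.2502, 0.4539, 0.3002]), array([16.97, -2.66, 16.27,  0.26])) (array([0.1726, 0.5085, 0.18  ]), array([-18.68,   2.91, -18.21,  -0.32]))
(array([0.2315, 0.5216, 0.2439]), array([-0.56,  0.07, -0.52, -0.01])) (array([0.197 , 0.4357, 0.2463]), array([-0.83,  0.15, -0.83, -0.02]))
```

{"name": "play_rows", "arguments": {"deltas": "3 0 0 0 0 0 0;3 0 0 0 0 0 0;3 0 0 0 0 0 0;3 0 0 0 0 0 0;3 0 0 0 0 0 0"}}

```text
time: 4.53
position: [0.5112, -0.2061, 0.1406]
tcp_rot: [0.564, -0.564, -0.427, 0.427]
contact_force: [0.5, 0.1, 0.3]
gripper_width: 0.0299
```

```bash
python3 - <<'E'
from go import *
s,p,r=cur(); X=r.apply([1,0,0]);Z=r.apply([0,0,1]); print(s['time'],p,s['gripper_width'])
for n,x0,y0,w,h in(("top",360,160,90,90),("scene",200,70,100,100)):
    im=cams.snapshot(n); sc=6
    c=cv2.resize(im[y0:y0+h,x0:x0+w],None,fx=sc,fy=sc,interpolation=cv2.INTER_CUBIC)
    c=np.clip(c.astype(float)*1.6,0,255).astype(np.uint8)
    for a in(.015,-.015):
        for b in(-.011,.011):
            q=(w2p(n,p+X*a+Z*b)[0]-[x0,y0]+.5)*sc
            cv2.circle(c,tuple(int(v) for v in q),3,(0,255,0),-1)
    cv2.imwrite(f"pics/cl_{n}.png",c)
E
```

```text
4.525 [ 0.51116909 -0.20611228  0.14061897] 0.029864379908316193
```

View pics/cl_top.png

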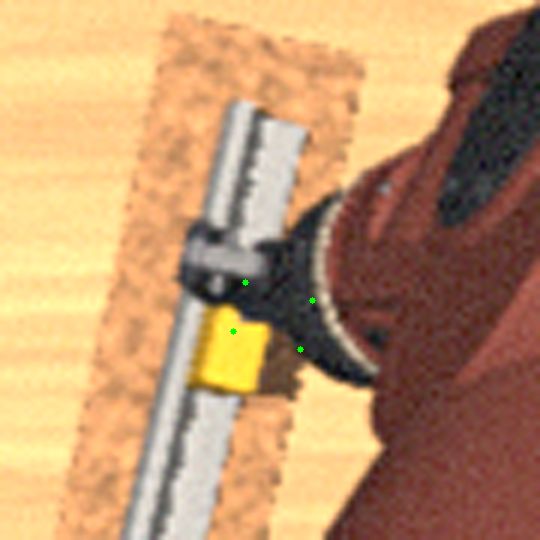

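View pics/cl_scene.png

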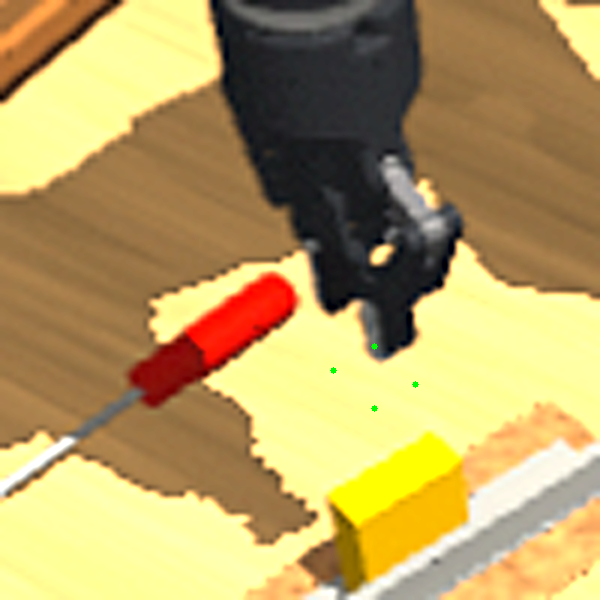

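{"name": "play_rows", "arguments": {"deltas": "8.5 0 0 0 0 0 0;8.5 0 0 0 0 0 0;8.5 0 1 0 0 0 0;8.5 0 2 0 0 0 0;8.5 0 3 0 0 0 0;8.5 0 4 0 0 0 0;8.5 0 5 0 0 0 0;8.5 0 6 0 0 0 0;8.5 0 6.5 0 0 0 0;8.5 0 6.5 0 0 0 0;8.5 0 6.5 0 0 0 0"}}

```text
time: 6.0
position: [0.5114, -0.2062, 0.0759]
tcp_rot: [-0.564, 0.564, 0.427, -0.427]
contact_force: [-0.1, -0.7, -0.1]
gripper_width: 0.085
```

```bash
cat > look.py <<'E'
from go import *
import sys
tag=sys.argv[1]; half=float(sys.argv[2])
s,p,r=cur(); X=r.apply([1,0,0]);Z=r.apply([0,0,1]); print(s['time'],p,s['gripper_width'],s['contact_force'])
for n,x0,y0,w,h in(("top",350,160,100,100),("scene",200,80,110,100)):
    im=cams.snapshot(n); sc=6
    c=cv2.resize(im[y0:y0+h,x0:x0+w],None,fx=sc,fy=sc,interpolation=cv2.INTER_CUBIC)
    c=np.clip(c.astype(float)*1.6,0,255).astype(np.uint8)
    for a in(half,-half):
        for b in(-.011,.011):
            q=(w2p(n,p+X*a+Z*b)[0]-[x0,y0]+.5)*sc
            cv2.circle(c,tuple(int(v) for v in q),3,(0,255,0),-1)
    cv2.imwrite(f"pics/{tag}_{n}.png",c)
E
python3 look.py d1 .0425
```

```text
6.0 [ 0.51136191 -0.20623524  0.07588772] 0.0849900197328295 [-0.11418579 -0.74395801 -0.14419202]
```

View pics/d1_top.png

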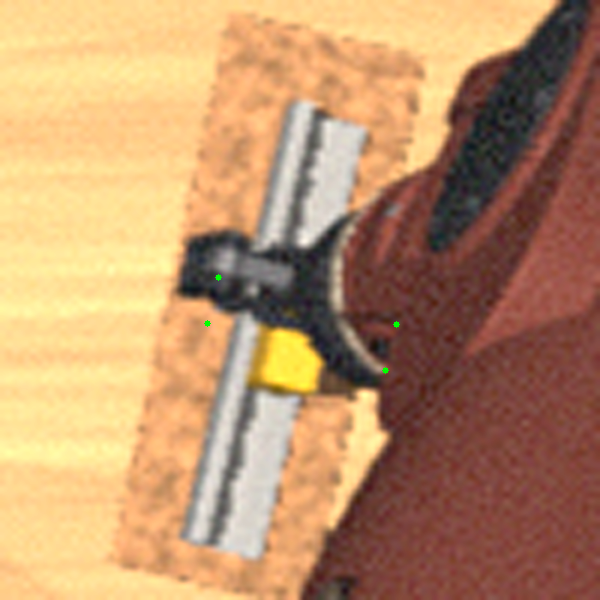

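View pics/d1_scene.png

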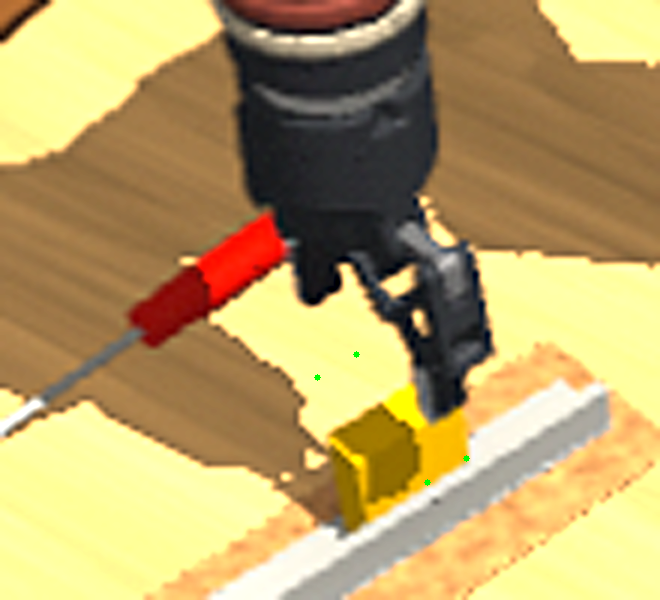

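```bash
python3 - <<'E'
from go import *
from scipy.optimize import least_squares
s,p,r=cur(); X=r.apply([1,0,0])
def tri(t,sx): 
    f=lambda w:np.r_[w2p("top",w)[0]-t,w2p("scene",w)[0]-sx]; o=least_squares(f,p); return o.x.round(4),o.fun.round(2)
print("TCP+50mm",p+X*.05,"tri",tri((381,204),(273.2,148.2)),tri((381,204),(275,148.)))
print("base",w2p("top",[[0,0,0],[0,0,.1]]))
# FK consistency: compare joints
print(s['q'])
im=cams.snapshot("top"); c=np.clip(im.astype(float)*2,0,255).astype(np.uint8); crop(c,260,300,460,400,4,"pics/base.png")
E
```

```text
TCP+50mm [ 0.52500954 -0.15816348  0.07596401] tri (array([ 0.5355, -0.1474,  0.1369]), array([ 1.03, -0.67,  1.18,  0.16])) (array([ 0.5341, -0.1452,  0.1382]), array([ 0.3 , -0.19,  0.34,  0.05]))
base [[328.25796326 395.86893084]
 [329.35535578 411.61408801]]
[-5.15961096e-01  4.39594151e-01 -2.80221334e-01  8.50317128e-01
 -1.91635805e-05 -2.40770938e-01]
```

View pics/base.png

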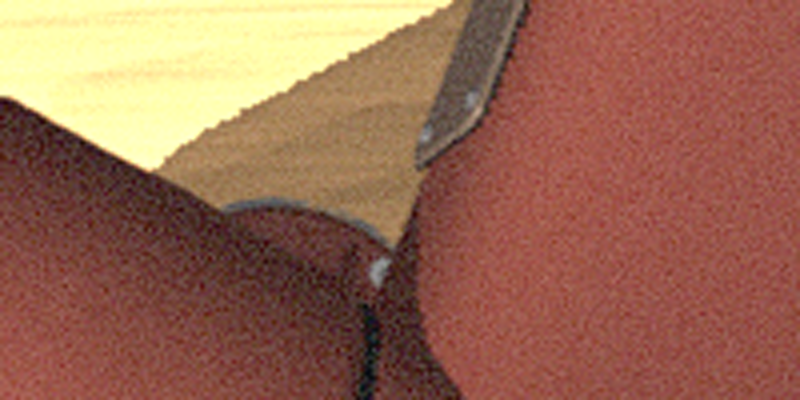

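{"name": "play_rows", "arguments": {"deltas": "8.5 0 0.7 0 0 0 0;8.5 0 1.4 0 0 0 0;8.5 0 2.1 0 0 0 0;8.5 0 2.8 0 0 0 0;8.5 0 3.5 0 0 0 0;8.5 0 3.5 0 0 0 0;8.5 0 3.5 0 0 0 0"}}

```text
time: 7.02
position: [0.5113, -0.2062, 0.0407]
tcp_rot: [-0.564, 0.564, 0.427, -0.427]
contact_force: [-0.2, 0.2, 1.0]
gripper_width: 0.0847
```

```bash
python3 look.py d2 .0425
```

```text
7.025 [ 0.51128781 -0.20620327  0.04073139] 0.08474711126198602 [-0.20691799  0.22171248  0.98405175]
```

View pics/d2_top.png

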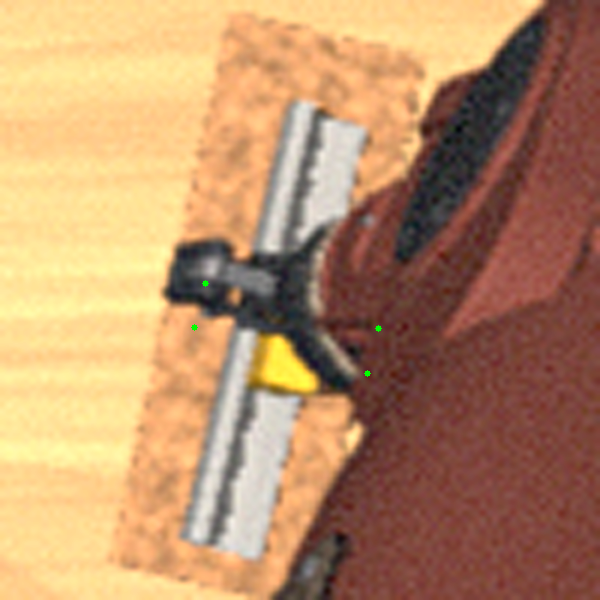

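View pics/d2_scene.png

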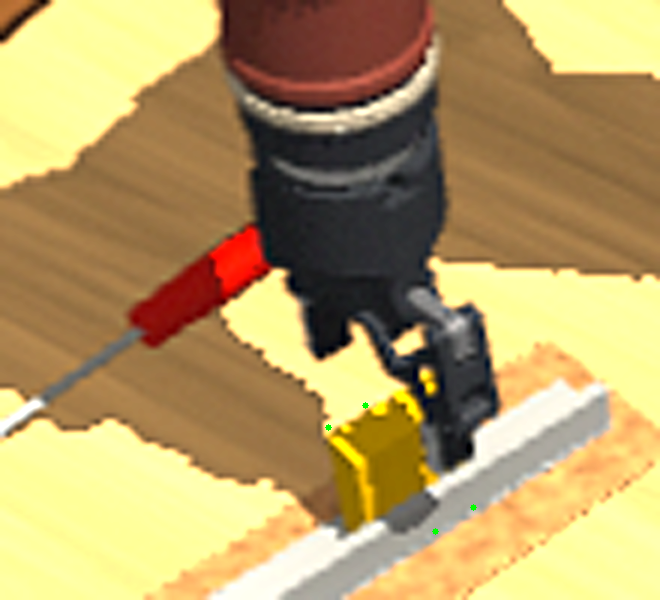

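```bash
python3 - <<'E'
from go import *
for z in(.041,.054,.07,.08,.09,.1): print(z,p2w("scene",[(264.5,147.5)],z)[0].round(4), p2w("top",[(350+172/6-.5,160+272/6-.5)],z)[0].round(4))
s,p,r=cur(); X=r.apply([1,0,0]); print(p,p+.057*X)
im=cams.snapshot("scene"); crop(np.clip(im.astype(float)*1.5,0,255).astype(np.uint8),235,110,295,180,10,"pics/z.png")
E
```

```text
0.041 [ 0.4843 -0.233   0.041 ] [ 0.539  -0.1524  0.041 ]
0.054 [ 0.4928 -0.2245  0.054 ] [ 0.538  -0.1503  0.054 ]
0.07 [ 0.5033 -0.214   0.07  ] [ 0.5368 -0.1478  0.07  ]
0.08 [ 0.5098 -0.2075  0.08  ] [ 0.536  -0.1462  0.08  ]
0.09 [ 0.5163 -0.2009  0.09  ] [ 0.5353 -0.1446  0.09  ]
0.1 [ 0.5229 -0.1944  0.1   ] [ 0.5345 -0.143   0.1   ]
[ 0.51138282 -0.20623528  0.0408679 ] [ 0.52686804 -0.15137903  0.0408604 ]
```

View pics/z.png

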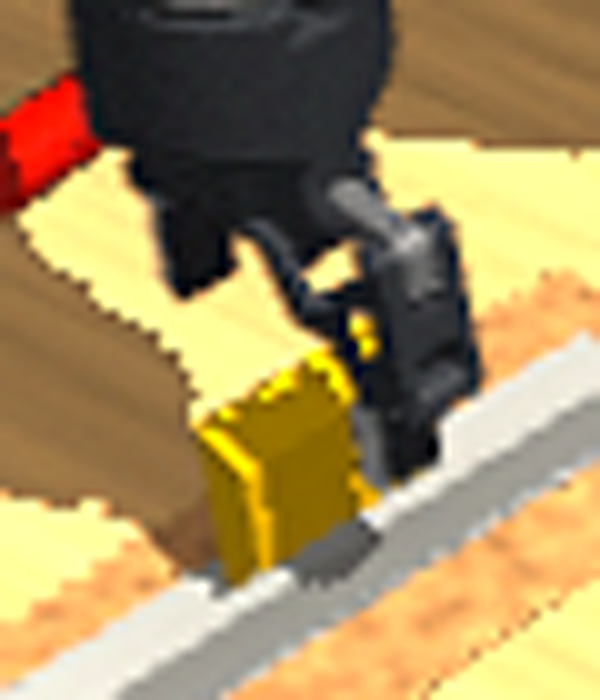

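```bash
python3 - <<'E'
from go import *
a=p2w("top",[(260.4,200)],0)[0]; print("strip shadow y",a, "dy/dz",(a[1]-.211)/.038)
# strip end corner: top end at row 161 z38 ; shadow end row 115+243/5
b=p2w("top",[(260.4,115+243/5-.5)],0)[0]; e=p2w("top",[(249,161)],.038)[0]; print(b,e,"dx/dz",(b[0]-e[0])/.038)
print("finger shadow on bar",p2w("scene",[(235+34-.5,110+54.5-.5)],.034))
E
```

```text
strip shadow y [0.5624664  0.18973371 0.        ] dy/dz -0.5596392033007899
[0.67302462 0.18925891 0.        ] [0.67251494 0.21663446 0.038     ] dx/dz 0.01341244935208982
finger shadow on bar [[ 0.52292446 -0.18969906  0.034     ]]
```

{"name": "play_rows", "arguments": {"deltas": "3.8 0 0 0 0 0 0;3.8 0 0 0 0 0 0;3.8 0 0 0 0 0 0;3.8 0 0 0 0 0 0;3.8 0 0 0 0 0 0"}}

```text
time: 7.8
position: [0.5112, -0.2061, 0.0406]
tcp_rot: [0.564, -0.564, -0.427, 0.427]
contact_force: [0.5, -1.0, -1.0]
gripper_width: 0.0381
```

```bash
python3 look.py d3 .019; python3 - <<'E'
from go import *
im=cams.snapshot("scene"); crop(np.clip(im.astype(float)*1.5,0,255).astype(np.uint8),235,110,295,180,10,"pics/z3.png")
E
```

```text
7.8 [ 0.51115463 -0.20611689  0.04059615] 0.03814707976129741 [ 0.53044381 -1.02725523 -1.00731116]
```

View pics/z3.png

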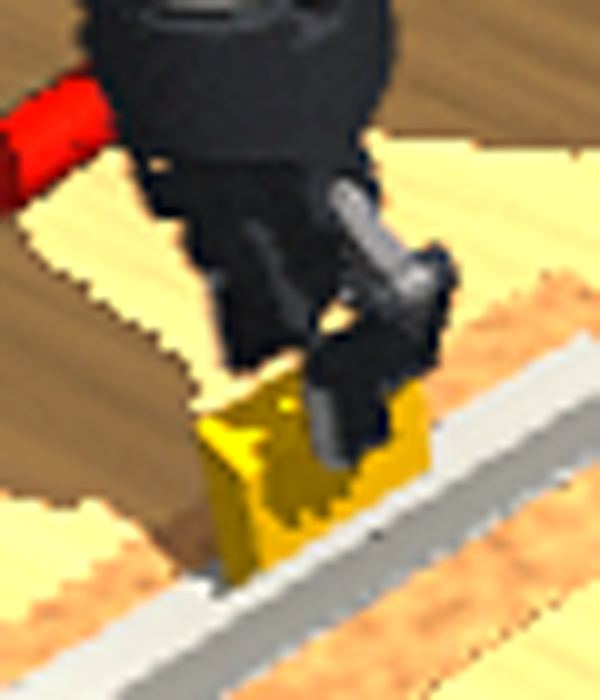

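View pics/d3_top.png

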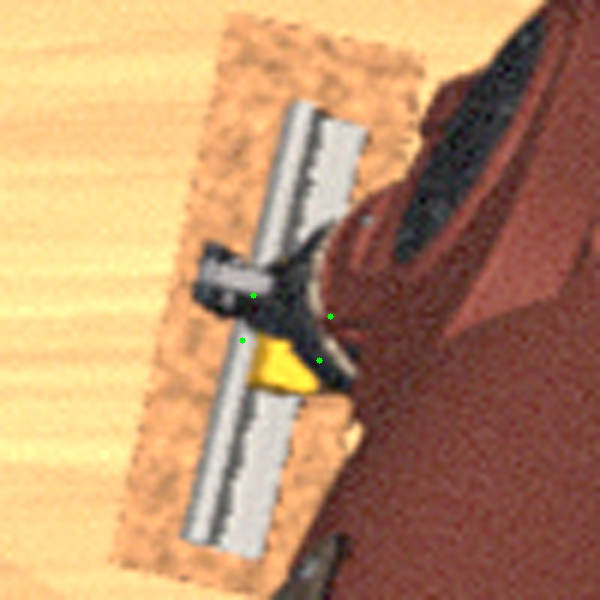

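```bash
python3 - <<'E'
from go import *
s,p,r=cur(); X=r.apply([1,0,0]);Z=r.apply([0,0,1])
G=np.array([.5112,-.2062,0]);Xs=np.array([np.cos(np.radians(74.2)),np.sin(np.radians(74.2)),0]);Ys=np.array([-Xs[1],Xs[0],0])
for nm,px,off in(("shadow bottom on grip front",(264,161.5),.012),("near tip bottom, outer face .030",(269,156),.030),("near tip, inner .019",(268,156),.019),("far tip, -.019",(258.3,146.5),-.019),("far tip -.030",(258.3,146.5),-.03)):
    for z in np.arange(.02,.12,.001):
        w=p2w("scene",[px],z)[0]
        if (w-G)@Xs>off: print(nm,w.round(4),"along Y",((w-G)@Ys).round(4)); break
E
```

```text
shadow bottom on grip front [ 0.5299 -0.1986  0.046 ] along Y -0.0159
near tip bottom, outer face .030 [ 0.5269 -0.1789  0.079 ] along Y -0.0076
near tip, inner .019 [ 0.5208 -0.1886  0.067 ] along Y -0.0045
far tip, -.019 [ 0.5144 -0.226   0.077 ] along Y -0.0085
far tip -.030 [ 0.5053 -0.2355  0.063 ] along Y -0.0023
```

{"name": "play_rows", "arguments": {"deltas": "3.8 0 0.2 0 0 0 0;3.8 0 0.4 0 0 0 0;3.8 0 0.6 0 0 0 0;3.8 0 0.8 0 0 0 0;3.8 0 0.8 0 0 0 0"}}

```text
time: 8.57
position: [0.511, -0.2061, 0.0324]
tcp_rot: [0.564, -0.564, -0.427, 0.427]
contact_force: [1.4, -0.1, 0.5]
gripper_width: 0.0384
```

```bash
python3 - <<'E'
from go import *
im=cams.snapshot("scene"); crop(np.clip(im.astype(float)*1.5,0,255).astype(np.uint8),235,110,295,180,10,"pics/z4.png")
E
```

```text
(no output)
```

View pics/z4.png

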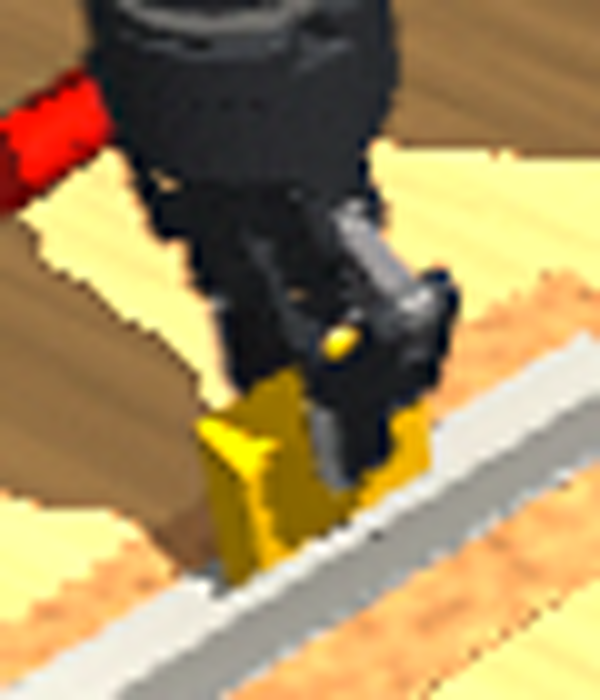

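{"name": "play_rows", "arguments": {"deltas": "3.8 0 0.1 0 0 0 0;3.8 0 0.2 0 0 0 0;3.8 0 0.3 0 0 0 0;3.8 0 0.4 0 0 0 0;3.8 0 0.4 0 0 0 0"}}

```text
time: 9.25
position: [0.5111, -0.2061, 0.0285]
tcp_rot: [0.564, -0.564, -0.427, 0.427]
contact_force: [-0.0, -0.0, 0.1]
gripper_width: 0.0378
```

{"name": "play_rows", "arguments": {"deltas": "3.8 0 0.1 0 0 0 0;3.8 0 0.2 0 0 0 0;3.8 0 0.3 0 0 0 0;3.8 0 0.4 0 0 0 0;3.8 0 0.4 0 0 0 0"}}

```text
time: 9.88
position: [0.5111, -0.2061, 0.0245]
tcp_rot: [0.564, -0.564, -0.427, 0.427]
contact_force: [0.4, -0.1, 0.4]
gripper_width: 0.0382
```

```bash
python3 - <<'E'
from go import *
im=cams.snapshot("scene"); crop(np.clip(im.astype(float)*1.5,0,255).astype(np.uint8),235,110,295,180,10,"pics/z5.png")
E
```

```text
(no output)
```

View pics/z5.png

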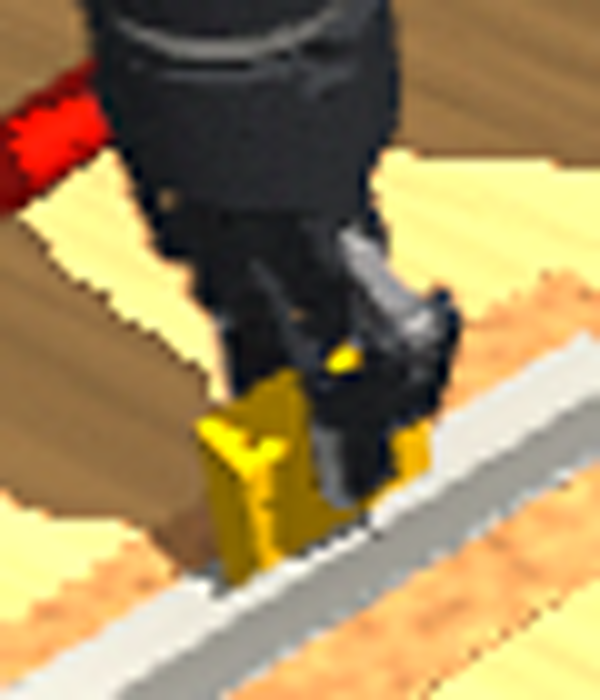

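{"name": "play_rows", "arguments": {"deltas": "2 0 0 0 0 0 0;1 0 0 0 0 0 0;0 0 0 0 0 0 0;0 0 0 0 0 0 0;0 0 0 0 0 0 0;0 0 0 0 0 0 0"}}

```text
time: 10.68
position: [0.5113, -0.206, 0.0248]
tcp_rot: [-0.564, 0.564, 0.427, -0.427]
contact_force: [-0.9, 2.3, 5.1]
gripper_width: 0.0228
```

```bash
python3 look.py d6 .012;python3 - <<'E'
from go import *
im=cams.snapshot("scene"); crop(np.clip(im.astype(float)*1.5,0,255).astype(np.uint8),235,110,295,180,10,"pics/z6.png")
E
```

```text
10.675 [ 0.51127531 -0.20603242  0.02482303] 0.022801703767540656 [-0.93715212  2.25210377  5.14433948]
```

View pics/z6.png

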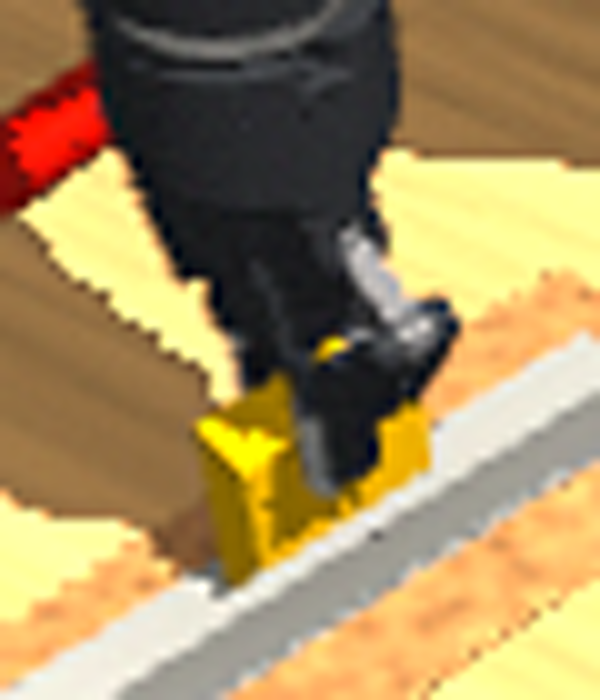

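{"name": "play_rows", "arguments": {"deltas": "0 0 -0.5 0 0 0 0;0 0 -1 0 0 0 0;0 0 -1.5 0 0 0 0;0 0 -2 0 0 0 0;0 0 -2.5 0 0 0 0;0 0 -3 0 0 0 0;0 0 -3.5 0 0 0 0;0 0 -4 0 0 0 0;0 0 -4 0 0 0 0;0 0 -4 0 0 0 0;0 0 -4 0 0 0 0"}}

```text
time: 12.2
position: [0.511, -0.2061, 0.0644]
tcp_rot: [0.564, -0.564, -0.427, 0.427]
contact_force: [0.5, 0.0, -6.3]
gripper_width: 0.023
```

```bash
cat > se.py <<'E'
from fit import *
from go import cur
import sys
z=float(sys.argv[1]); tag=sys.argv[2]; yaw=float(sys.argv[3])
s,p,r=cur(); print(s['time'],p,s['gripper_width'],s['contact_force'].round(2))
X=r.apply([1,0,0]); print("tool yaw",np.degrees(np.arctan2(X[1],X[0])).round(2))
im=cams.snapshot("scene"); q=w2p("scene",p)[0].astype(int)
x0,y0=max(q[0]-75,0),max(q[1]-60,0); crop(np.clip(im.astype(float)*1.5,0,255).astype(np.uint8),x0,y0,x0+150,y0+110,5,f"pics/{tag}.png")
o=outline_of("scene","straightedge")
if o:
    m=o[0]['pixels']; print(o[0]['p'],m.sum())
    print("min cost scan over z:")
    for zz in (z-.004,z,z+.004):
        v,f=fit({"scene":m},SE(zz),(p[0],p[1],np.radians(yaw))); print(zz,v.round(4),np.degrees(v[2]).round(2),round(f,3))
E
python3 se.py .044 l1 74.2
```

```text
12.2 [ 0.51097423 -0.20605803  0.06438275] 0.022996817738078643 [ 0.5   0.04 -6.33]
tool yaw 74.23
0.84 1026
min cost scan over z:
0.039999999999999994 [ 0.5094 -0.208   1.2979] 74.37 0.26
0.044 [ 0.5117 -0.2056  1.3026] 74.63 0.269
0.048 [ 0.5143 -0.203   1.2993] 74.44 0.279
```

View pics/l1.png

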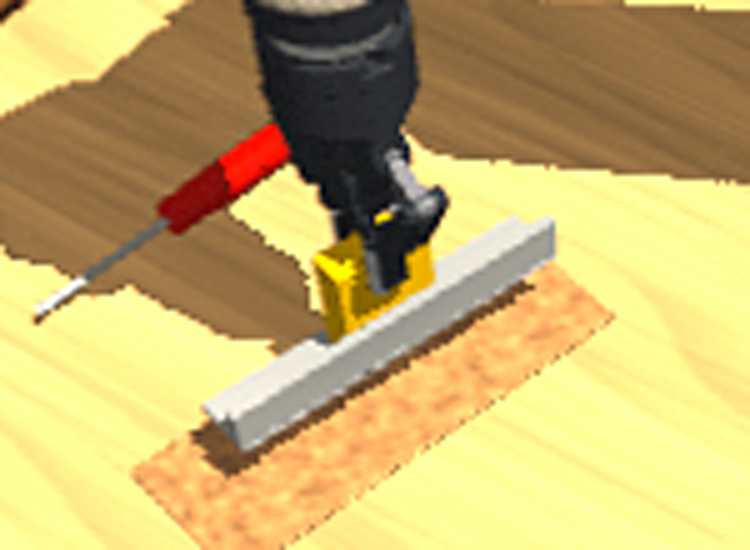

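```bash
python3 - <<'E'
from go import *
print(delta([.559,.02,.0644],90.0))
E
```

```text
(array([23.06,  0.  ,  1.52]), array([-2.000e-02, -1.576e+01,  1.000e-02]))
```

{"name": "play_rows", "arguments": {"deltas": "0 1 0 0.1 0 -1 0;0 3 0 0.2 0 -2 0;0 5 0 0.3 0 -4 0;0 7 0 0.5 0 -5 0;0 9 0 0.6 0 -7 0;0 11 0 0.8 0 -8 0;0 13 0 0.9 0 -10 0;0 15 0 1 0 -11 0;0 17 0 1.1 0 -13 0;0 19 0 1.3 0 -14 0;0 21 0 1.4 0 -15 0;0 22.3 0 1.5 0 -15.5 0;0 23.05 0 1.5 0 -15.75 0;0 23.05 0 1.5 0 -15.75 0;0 23.05 0 1.5 0 -15.75 0"}}

```text
time: 14.18
position: [0.5593, 0.0193, 0.0646]
tcp_rot: [-0.5, 0.5, 0.5, -0.5]
contact_force: [-0.2, 0.4, -5.4]
gripper_width: 0.0227
```

```bash
python3 se.py .044 l2 90
```

```text
14.175 [0.55927111 0.01927192 0.06456207] 0.022707293196356844 [-0.24  0.4  -5.44]
tool yaw 89.95
```

View pics/l2.png

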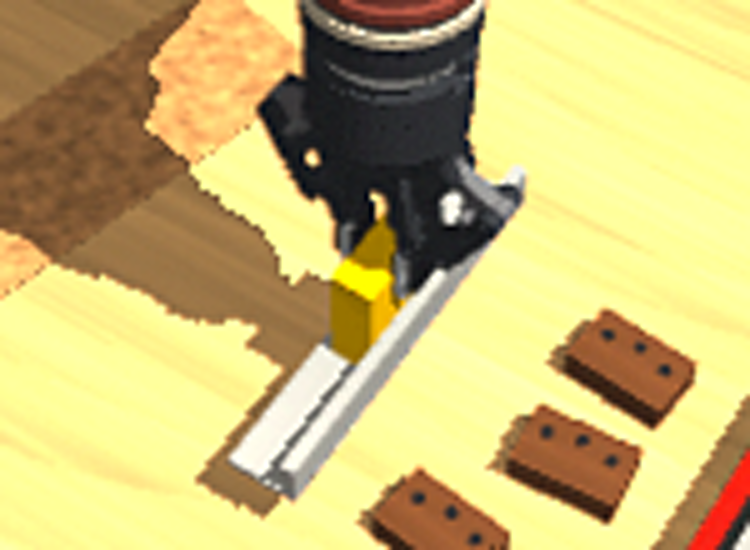

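{"name": "play_rows", "arguments": {"deltas": "0 0 1 0 0 0 0;0 0 2 0 0 0 0;0 0 3 0 0 0 0;0 0 3.7 0 0 0 0;0 0 3.95 0 0 0 0;0 0 3.95 0 0 0 0;0 0 3.95 0 0 0 0"}}

```text
time: 15.15
position: [0.5597, 0.0198, 0.0254]
tcp_rot: [-0.5, 0.5, 0.5, -0.5]
contact_force: [-1.1, -0.5, -5.2]
gripper_width: 0.0229
```

```bash
python3 - <<'E'
from go import *
print(delta([.559,.12,.025],90.0)); s=bot.sense(); print(s['contact_force'],s['ft_torque'])
im=cams.snapshot("top"); crop(np.clip(im.astype(float)*1.5,0,255).astype(np.uint8),210,130,360,250,5,"pics/t2.png")
E
```

```text
(array([10.02,  0.04,  0.07]), array([ 0.04, -0.01, -0.  ]))
[-1.09241924 -0.48544262 -5.22153229] [-0.03318037 -0.06275646 -0.00997138]
```

View pics/t2.png

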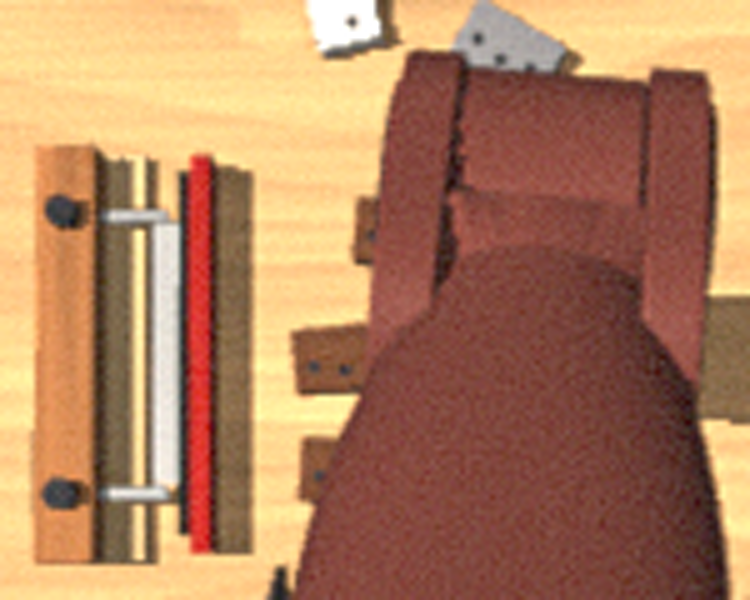

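{"name": "play_rows", "arguments": {"deltas": "0 0.5 0 0 0 0 0;0 1 0 0 0 0 0;0 1.5 0 0 0 0 0;0 2 0 0 0 0 0;0 2.5 0 0 0 0 0;0 3 0 0 0 0 0;0 3.5 0 0 0 0 0;0 4 0 0 0 0 0;0 4.5 0 0 0 0 0;0 5 0 0 0 0 0;0 5.5 0 0 0 0 0;0 6 0 0 0 0 0;0 6.5 0 0 0 0 0;0 7 0 0 0 0 0;0 7.5 0 0 0 0 0;0 8 0 0 0 0 0;0 8.5 0 0 0 0 0;0 9 0 0 0 0 0;0 9.5 0 0 0 0 0;0 9.5 0 0 0 0 0"}}

```text
time: 17.7
position: [0.5593, 0.1154, 0.0251]
tcp_rot: [-0.5, 0.5, 0.5, -0.5]
contact_force: [-0.8, -0.2, -6.2]
gripper_width: 0.0227
```

```bash
python3 - <<'E'
from go import *
s=bot.sense(); print(s['time'],s['position'],s['contact_force'],s['ft_torque'],s['gripper_width'])
im=cams.snapshot("top"); crop(np.clip(im.astype(float)*1.5,0,255).astype(np.uint8),210,130,330,250,5,"pics/t3.png")
im=cams.snapshot("scene"); crop(np.clip(im.astype(float)*1.5,0,255).astype(np.uint8),290,170,440,290,5,"pics/s3.png")
E
```

```text
17.7 [0.5593293  0.11536677 0.02507043] [-0.78333771 -0.17007537 -6.22332661] [ 0.0048193  -0.03211422  0.0152915 ] 0.022718934074869843
```

View pics/t3.png

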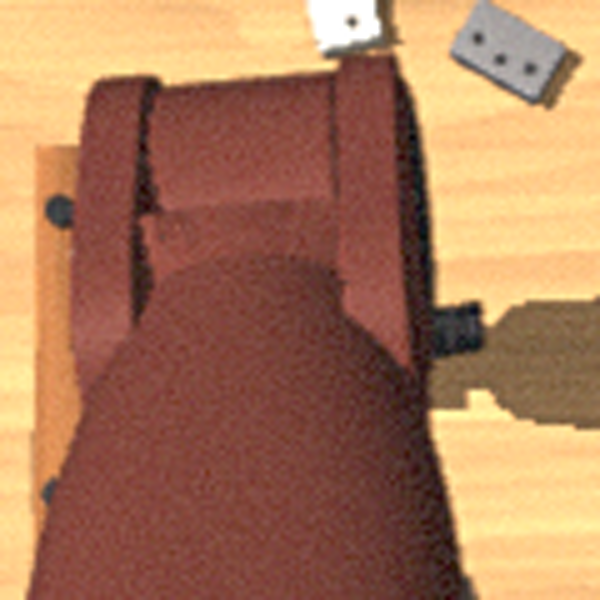

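View pics/s3.png

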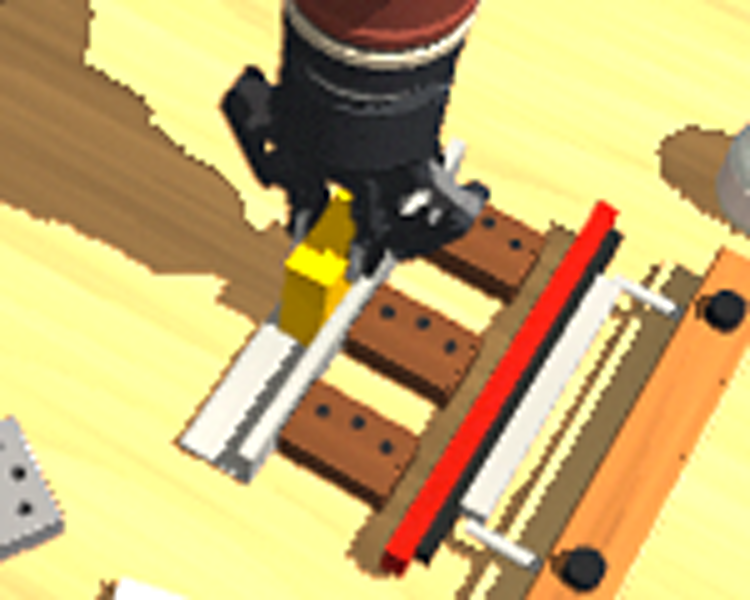

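{"name": "play_rows", "arguments": {"deltas": "0 0.3 0 0 0 0 0;0 0.6 0 0 0 0 0;0 0.8 0 0 0 0 0;0 0.8 0 0 0 0 0"}}

```text
time: 18.3
position: [0.5594, 0.1231, 0.0251]
tcp_rot: [-0.5, 0.5, 0.5, -0.5]
contact_force: [0.4, 0.1, -6.2]
gripper_width: 0.0225
```

{"name": "play_rows", "arguments": {"deltas": "0 0.1 0 0 0 0 0;0 0.2 0 0 0 0 0;0 0.2 0 0 0 0 0"}}

```text
time: 18.68
position: [0.5594, 0.1249, 0.0251]
tcp_rot: [0.5, -0.5, -0.5, 0.5]
contact_force: [-0.4, -0.5, -5.8]
gripper_width: 0.0228
```

{"name": "play_rows", "arguments": {"deltas": "0 0.1 0 0 0 0 0;0 0.2 0 0 0 0 0;0 0.2 0 0 0 0 0"}}

```text
time: 19.05
position: [0.5594, 0.1269, 0.0251]
tcp_rot: [0.5, -0.5, -0.5, 0.5]
contact_force: [-0.7, -0.7, -5.8]
gripper_width: 0.0225
```

{"name": "play_rows", "arguments": {"deltas": "0 0.1 0 0 0 0 0;0 0.1 0 0 0 0 0;0 0.1 0 0 0 0 0"}}

```text
time: 19.42
position: [0.5594, 0.1279, 0.0251]
tcp_rot: [0.5, -0.5, -0.5, 0.5]
contact_force: [-0.5, 0.2, -6.5]
gripper_width: 0.0228
```

{"name": "play_rows", "arguments": {"deltas": "0 0.1 0 0 0 0 0;0 0.1 0 0 0 0 0;0 0.1 0 0 0 0 0"}}

```text
time: 19.8
position: [0.5594, 0.1288, 0.0251]
tcp_rot: [0.5, -0.5, -0.5, 0.5]
contact_force: [0.4, -0.3, -4.8]
gripper_width: 0.0228
```

{"name": "play_rows", "arguments": {"deltas": "0 0.1 0 0 0 0 0;0 0.1 0 0 0 0 0;0 0.1 0 0 0 0 0"}}

```text
time: 20.18
position: [0.5594, 0.1298, 0.0251]
tcp_rot: [0.5, -0.5, -0.5, 0.5]
contact_force: [-0.6, -0.4, -5.0]
gripper_width: 0.0227
```

{"name": "play_rows", "arguments": {"deltas": "0 0.1 0 0 0 0 0;0 0.1 0 0 0 0 0;0 0.1 0 0 0 0 0"}}

```text
time: 20.55
position: [0.5594, 0.1305, 0.0251]
tcp_rot: [-0.5, 0.5, 0.5, -0.5]
contact_force: [0.1, -3.7, -4.9]
gripper_width: 0.0229
```

{"name": "play_rows", "arguments": {"deltas": "0 0.1 0 0 0 0 0;0 0.1 0 0 0 0 0;0 0.1 0 0 0 0 0"}}

```text
time: 20.92
position: [0.5594, 0.1311, 0.0251]
tcp_rot: [-0.5, 0.5, 0.5, -0.5]
contact_force: [-0.9, -5.9, -4.3]
gripper_width: 0.0225
```

{"name": "play_rows", "arguments": {"deltas": "0 0.1 0 0 0 0 0;0 0.1 0 0 0 0 0;0 0.1 0 0 0 0 0"}}

```text
time: 21.3
position: [0.5593, 0.1316, 0.0252]
tcp_rot: [-0.5, 0.501, 0.499, -0.5]
contact_force: [-1.0, -7.8, -2.7]
gripper_width: 0.0227
```

```bash
python3 - <<'E'
from go import *
s,p,r=cur(); X=r.apply([1,0,0]);print(s['time'],p,s['contact_force'],s['ft_torque'],np.degrees(np.arctan2(X[1],X[0])), X[2])
im=cams.snapshot("scene"); crop(np.clip(im.astype(float)*1.5,0,255).astype(np.uint8),300,190,420,290,6,"pics/s4.png")
s=bot.sense();print(s['contact_force'],s['ft_torque'])
E
```

```text
21.3 [0.55932874 0.13159594 0.0251619 ] [-0.95612979 -7.75238093 -2.68942455] [-1.9954148   0.14445491  0.00439336] 89.94823860364498 -0.0022635371910187385
[-1.36202169 -7.28203909 -3.7954321 ] [-2.03853026  0.09101047  0.03695375]
```

View pics/s4.png

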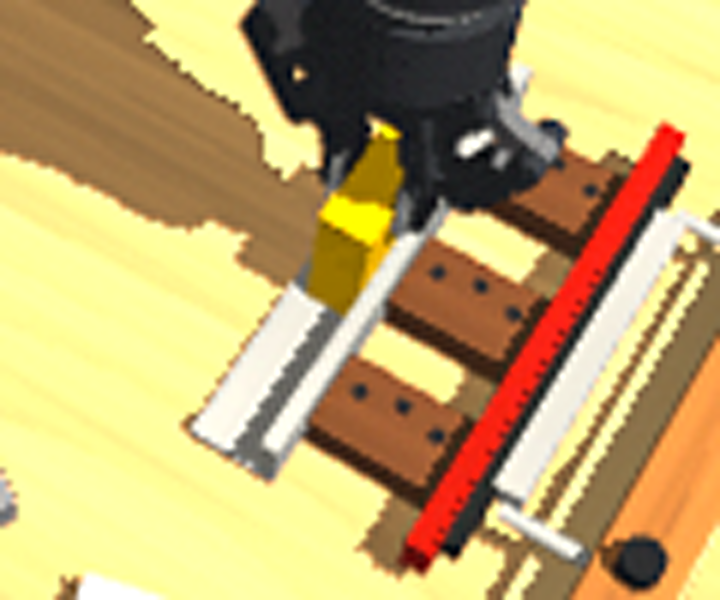

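{"name": "play_rows", "arguments": {"deltas": "0 0.1 0 0 0 0 0;0 0.1 0 0 0 0 0;0 0.1 0 0 0 0 0"}}

```text
time: 21.72
position: [0.5594, 0.1321, 0.0252]
tcp_rot: [-0.5, 0.501, 0.499, -0.5]
contact_force: [-1.1, -9.1, -3.0]
gripper_width: 0.0227
```

{"name": "play_rows", "arguments": {"deltas": "0 0.1 0 0 0 0 0;0 0.1 0 0 0 0 0;0 0.1 0 0 0 0 0"}}

```text
time: 22.1
position: [0.5594, 0.1326, 0.0253]
tcp_rot: [-0.499, 0.501, 0.499, -0.501]
contact_force: [-1.1, -11.4, -1.4]
gripper_width: 0.023
```

Around 11.5 N; hold for over a second.

{"name": "play_rows", "arguments": {"deltas": "0 0.02 0 0 0 0 0;0 0.02 0 0 0 0 0;0 0.02 0 0 0 0 0;0 0.02 0 0 0 0 0;0 0.02 0 0 0 0 0;0 0.02 0 0 0 0 0;0 0.02 0 0 0 0 0;0 0.02 0 0 0 0 0;0 0.02 0 0 0 0 0;0 0.02 0 0 0 0 0"}}

```text
time: 23.35
position: [0.5594, 0.1326, 0.0253]
tcp_rot: [-0.499, 0.501, 0.498, -0.501]
contact_force: [-1.2, -13.1, -1.1]
gripper_width: 0.0233
```

```bash
python3 - <<'E'
from go import *
s,p,r=cur();print(s['time'],p,s['contact_force'],s['ft_torque'],r.as_matrix().round(4))
E
```

```text
23.35 [0.55938611 0.13261346 0.02526294] [ -1.16351002 -13.07820162  -1.05200399] [-3.18922676  0.23129576  0.03244944] [[ 0.0016 -0.     -1.    ]
 [ 1.     -0.0045  0.0016]
 [-0.0045 -1.      0.    ]]
```

{"name": "play_rows", "arguments": {"deltas": "0 -0.05 0 0 0 0 0;0 -0.1 0 0 0 0 0;0 -0.15 0 0 0 0 0;0 -0.2 0 0 0 0 0;0 -0.25 0 0 0 0 0;0 -0.3 0 0 0 0 0;0 -0.35 0 0 0 0 0;0 -0.4 0 0 0 0 0;0 -0.5 0 0 0 0 0;0 -0.6 0 0 0 0 0;0 -0.8 0 0 0 0 0;0 -1 0 0 0 0 0;0 -1.5 0 0 0 0 0;0 -2.2 0 0 0 0 0;0 -3 0 0 0 0 0;0 -4 0 0 0 0 0;0 -5 0 0 0 0 0;0 -5.5 0 0 0 0 0;0 -5.5 0 0 0 0 0"}}

```text
time: 25.72
position: [0.5594, 0.0796, 0.0251]
tcp_rot: [0.5, -0.5, -0.5, 0.5]
contact_force: [0.7, -0.1, -5.1]
gripper_width: 0.0226
```

```bash
python3 - <<'E'
from go import *
s,p,r=cur();print(s['time'],p,s['contact_force'],s['ft_torque'])
im=cams.snapshot("scene"); crop(np.clip(im.astype(float)*1.5,0,255).astype(np.uint8),290,180,430,290,5,"pics/s5.png")
E
```

```text
25.725 [0.55942034 0.07956492 0.02513423] [ 0.71211088 -0.07100093 -5.07912864] [-0.02431171 -0.02813901 -0.00167738]
```

View pics/s5.png

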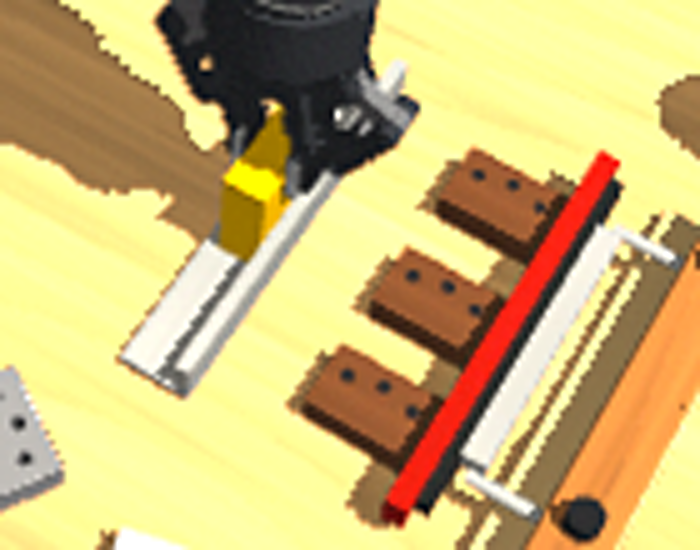

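{"name": "play_rows", "arguments": {"deltas": "0 0 -1 0 0 0 0;0 0 -2 0 0 0 0;0 0 -3 0 0 0 0;0 0 -4 0 0 0 0;0 0 -4 0 0 0 0"}}

```text
time: 26.4
position: [0.5602, 0.08, 0.0662]
tcp_rot: [-0.5, 0.501, 0.5, -0.499]
contact_force: [-0.3, 0.9, -5.5]
gripper_width: 0.0227
```

```bash
python3 - <<'E'
from go import *
print(delta([.516,-.206,.0644],75.)); print(cur()[1])
E
```

```text
(array([-28.61,   0.17,   4.41]), array([ 0.11, 14.99,  0.02]))
[0.56020017 0.08004394 0.06620227]
```

{"name": "play_rows", "arguments": {"deltas": "0 -1 0 0.2 0 0.5 0;0 -3 0 0.5 0 1.5 0;0 -5 0 0.8 0 3 0;0 -7 0 1.1 0 4 0;0 -9 0 1.4 0 5 0;0 -11 0 1.7 0 6 0;0 -13 0 2 0 7 0;0 -15 0 2.3 0 8 0;0 -17 0 2.6 0 9 0;0 -19 0 2.9 0 10 0;0 -21 0 3.2 0 11 0;0 -23 0 3.5 0 12 0;0 -25 0 3.8 0 13 0;0 -26.5 0 4.1 0 14 0;0 -27.8 0 4.3 0 14.7 0;0 -28.6 0 4.4 0 15 0;0 -28.6 0 4.4 0 15 0;0 -28.6 0 4.4 0 15 0"}}

```text
time: 28.65
position: [0.5153, -0.2055, 0.0651]
tcp_rot: [0.561, -0.561, -0.431, 0.43]
contact_force: [-0.8, -0.8, -5.8]
gripper_width: 0.0227
```

```bash
python3 se.py .044 r1 75; python3 - <<'E'
from go import *
print(delta([.516,-.206,.0245],75.))
E
```

```text
28.65 [ 0.51531028 -0.20551125  0.06506266] 0.022732514871197745 [-0.83 -0.8  -5.84]
tool yaw 75.01
0.79 1062
min cost scan over z:
0.039999999999999994 [ 0.5123 -0.208   1.3084] 74.96 0.229
0.044 [ 0.5142 -0.2058  1.3135] 75.26 0.236
0.048 [ 0.5171 -0.2031  1.3128] 75.22 0.245
(array([-0.04,  4.06, -0.08]), array([-0.01,  0.03,  0.01]))
```

View pics/r1.png

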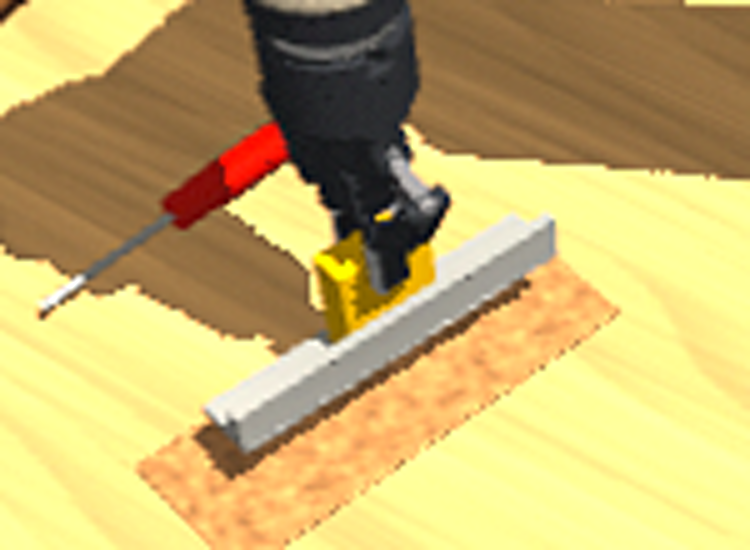

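Above the mat, aligned with it. Lower.

{"name": "play_rows", "arguments": {"deltas": "0 0 0.8 0 0 0 0;0 0 1.6 0 0 0 0;0 0 2.4 0 0 0 0;0 0 3 0 0 0 0;0 0 3.4 0 0 0 0;0 0 3.7 0 0 0 0;0 0 3.9 0 0 0 0;0 0 4 0 0 0 0;0 0 4 0 0 0 0;0 0 4 0 0 0 0"}}

```text
time: 30.0
position: [0.5154, -0.2061, 0.0252]
tcp_rot: [-0.561, 0.561, 0.43, -0.43]
contact_force: [-0.6, 0.5, -6.6]
gripper_width: 0.0227
```

{"name": "play_rows", "arguments": {"deltas": "0 0 0.04 0 0 0 0;0 0 0.08 0 0 0 0;0 0 0.08 0 0 0 0;0 0 0.08 0 0 0 0"}}

```text
time: 30.5
position: [0.5154, -0.206, 0.0248]
tcp_rot: [-0.561, 0.561, 0.43, -0.43]
contact_force: [-2.7, 1.9, 5.5]
gripper_width: 0.0229
```

Contact (weight off, ~5 N down). Release and retreat.

{"name": "play_rows", "arguments": {"deltas": "3 0 0 0 0 0 0;3.6 0 0 0 0 0 0;3.6 0 0 0 0 0 0;3.6 0 0 0 0 0 0;3.6 0 0 0 0 0 0"}}

```text
time: 31.12
position: [0.5153, -0.206, 0.0243]
tcp_rot: [-0.561, 0.561, 0.43, -0.43]
contact_force: [-0.1, -0.7, -0.4]
gripper_width: 0.0362
```

{"name": "play_rows", "arguments": {"deltas": "3.6 0 -0.5 0 0 0 0;3.6 0 -1.5 0 0 0 0;3.6 0 -3 0 0 0 0;3.6 0 -5 0 0 0 0;3.6 0 -7 0 0 0 0;3.6 0 -9 0 0 0 0;3.6 0 -12 0 0 0 0;3.6 0 -15 0 0 0 0;3.6 0 -15 0 0 0 0"}}

```text
time: 32.25
position: [0.5168, -0.2068, 0.1776]
tcp_rot: [-0.559, 0.563, 0.431, -0.43]
contact_force: [0.3, -0.6, 0.2]
gripper_width: 0.0365
```

{"name": "play_rows", "arguments": {"deltas": "3.6 -3 0 4 0 0 0;3.6 -6 0 8 0 0 0;3.6 -9 0 12 0 0 0;3.6 -12 0 16 0 0 0;3.6 -14 0 19 0 0 0;3.6 -15 0 20 0 0 0;3.6 -15 0 20 0 0 0;3.6 -15 0 20 0 0 0"}}

```text
time: 33.25
position: [0.2841, -0.2989, 0.1743]
tcp_rot: [-0.561, 0.561, 0.431, -0.43]
contact_force: [-0.2, 0.5, -0.1]
gripper_width: 0.0361
```

```bash
python3 - <<'E'
from fit import *
s=bot.sense(); print(s['time'],s['position'],s['contact_force'])
ims={n:cams.snapshot(n) for n in("top","scene")}
R={n:{q:outline_of(n,q) for q in("straightedge","blank_a","key","mallet","jar")} for n in ims}
for n in ims:
    cv2.imwrite(f"pics/end_{n}.png",ims[n])
    for q in("key","mallet","jar"): print(n,q,[(round(e['p'],2),np.round(e['xy'],1)) for e in R[n][q][:2]])
    e=R[n]["straightedge"]
    if e: v,f=fit({n:e[0]['pixels']},SE(.004),(.515,-.206,np.radians(75))); print(n,"SE",v.round(4),np.degrees(v[2]).round(1),round(f,3))
    for e in R[n]["blank_a"]:
        w=p2w(n,e['xy'],.022)[0]
        if e['p']>.3:
            v,f=fit({n:e['pixels']},BL,(w[0],w[1],np.pi/2)); print(n,round(e['p'],2),"blank",v.round(4),np.degrees(v[2]).round(1),round(f,3))
crop(ims["top"],205,115,335,265,4,"pics/end_tc.png")
E
```

```text
33.25 [ 0.28409937 -0.29889048  0.17425903] [-0.23996718  0.47738246 -0.08727236]
top key [(0.84, array([460.6, 234.4]))]
top mallet [(0.88, array([161.1, 220.4]))]
top jar []
top SE [ 0.5176 -0.207   1.3069] 74.9 0.079
top 0.86 blank [0.6251 0.1795 1.5592] 89.3 0.126
top 0.76 blank [0.56   0.1791 1.5562] 89.2 0.019
top 0.67 blank [0.7721 0.1357 0.2101] 12.0 0.106
top 0.61 blank [0.7388 0.0374 1.0211] 58.5 0.094
top 0.51 blank [0.4882 0.1795 1.5526] 89.0 0.044
top 0.33 blank [0.5167 0.4725 2.3664] 135.6 0.806
scene key [(0.85, array([233.1, 128.8]))]
scene mallet [(0.89, array([496.2, 287.9]))]
scene jar [(0.88, array([448.8, 204.7]))]
scene SE [ 0.513  -0.2061  1.306 ] 74.8 0.092
scene 0.9 blank [0.7716 0.1321 1.6853] 96.6 0.662
scene 0.82 blank [0.488  0.1788 1.5702] 90.0 0.112
scene 0.76 blank [0.7366 0.0361 1.0047] 57.6 0.137
scene 0.68 blank [0.6268 0.1795 1.5687] 89.9 0.105
scene 0.61 blank [0.5602 0.178  1.6433] 94.2 0.215
```

View pics/end_top.png

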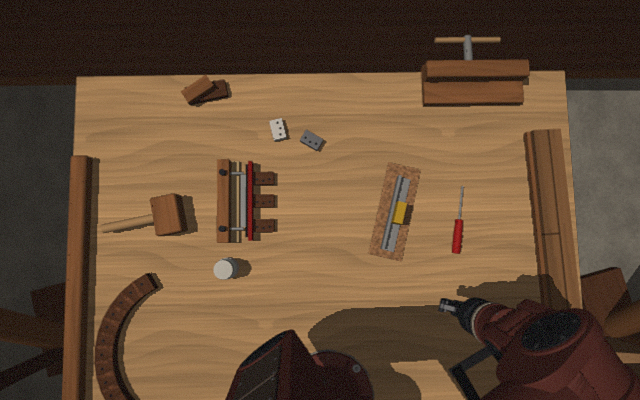

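View pics/end_tc.png

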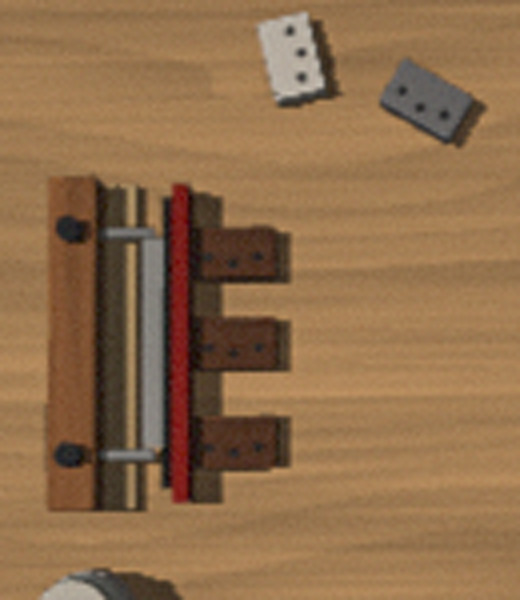

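View pics/end_scene.png

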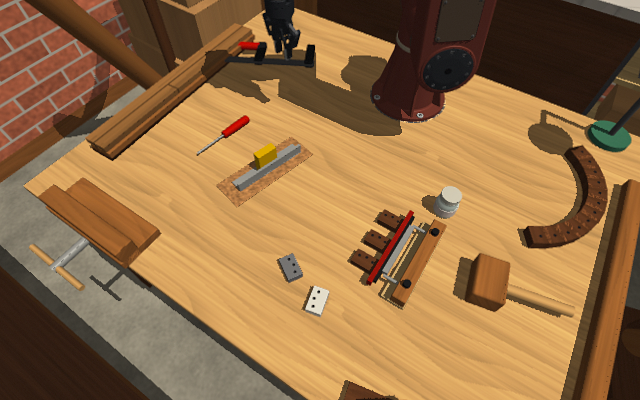

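```bash
python3 -c "
from cell import bot
s=bot.sense(); print(s['time'],abs(s['joint_vel']).max()); print(bot.close_job())"
```

```text
33.85 0.0009311636356336633
the job is handed in; nothing more can be done
None
```

I picked the straightedge up by its grip, turned it parallel to the strip and pushed the three walnut blanks into one row against it. I pressed for about 1.25 s, set it back on the mat, moved the arm clear and handed in at about 33.9 s. No verdict was reported.

**Pressing force:** the wrist read 11.4 N at the start of the hold and 13.1 N at the end. The moment about the vertical was near zero (0.03 N m), so the load between the two outer blanks was even. No per-blank force reading was available.

**Last checks:**
- **Blanks:** in the top view the blank centres are level within about 0.5 mm, and all three are 89.0 to 89.3°, parallel to each other and touching the strip. The scene view agrees, except for one poor fit that put the middle blank at 94°; the picture shows it straight.
- **Straightedge:** it rests on the mat at about (0.515, -0.2065), about 8 mm from the mat's centre and about 1.4° from its direction.
- **Other objects:** the mallet, screwdriver and look-alikes show no visible shift. The network missed the jar in the last top view, but both pictures show it in place.

**Disagreement:** in the pictures the fingertips stood about 25 to 30 mm higher than the reported TCP. I lowered the gripper in small steps, watching the force, and took the grasp height from the images.

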